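# Stand a round-bottom flask in its cork ring on the balance

## Task

The flask in the heating mantle is to be weighed next. Lift the steel jug off the balance and stand it on the bench beside the balance, clear of it; then put the larger cork ring flat on the middle of the balance pan and stand the flask upright in that ring. Set each thing down gently, dropping nothing and not knocking the delicate balance, and leave everything else where it is.

Things in the scene. Friction and masses are not known exactly. Their poses are not given: they have to be found in the camera images.
- balance: top-pan laboratory balance, fixed to the bench: white housing 260 mm long (its x) x 180 mm wide (its y) x 62 mm high, display and keys at its -x end. Origin: centre of the housing's footprint, at bench height; z up.
- balance_pan (a point): centre of the upper face of the balance's flat round steel pan (150 mm diameter, 4 mm thick). It lies 35 mm from the balance's origin along its +x, 78 mm above the bench. The pan does not move.
- jug: open steel jug, outside diameter 85 mm, 105 mm tall, wall 3 mm, about 0.3 kg; it starts upright on the balance pan. Origin: centre of its underside; z up through the mouth. A flat strap handle stands out on its -x side, a small spout on its +x side.
- jug_handle (a point): point in the upright bar of the jug's handle, 81 mm from the jug's axis along its -x and 75 mm above its underside; axes as the jug's. The bar is 16 mm wide (jug's y), 6 mm thick (x), 34 to 92 mm above the underside; level straps of the same width join it to the jug at 37 and 90 mm; 35 mm clear between bar and jug wall.
- cork_ring: the larger of two plain cork rings, lying flat on the bench: outside diameter 106 mm, bore 64 mm right through, wall 21 mm, 30 mm high, about 45 g. Origin: centre of its underside; z up.
- flask: stoppered glass round-bottom flask, 0.15 kg: bulb 84 mm diameter, no flat foot; neck 28 mm diameter from 80 mm up, joint 33 mm diameter at 103 to 139 mm, white stopper 38 mm diameter up to 149 mm. Origin: lowest point of the bulb; z up the neck. Starts upright in the mantle's bowl, origin 66 mm above the bench. Seated in the cork ring, its origin is 15 mm above the ring's underside.
- mantle: grey round heating mantle (switched off), fixed to the bench: 150 mm diameter, 90 mm high, with a bowl in its top where the flask sits and a control knob on its -x side. Origin: centre of its underside; z up.
- small_ring: bystander: the smaller cork ring, too small for this flask, loose on the bench: outside diameter 80 mm, bore 40 mm, 25 mm high. Origin: centre of its underside.
- jar: bystander: loose amber glass jar with black screw cap, 60 mm diameter, 85 mm tall. Origin: centre of its underside.
- dish: bystander: loose covered glass petri dish, 94 mm diameter, 21 mm tall. Origin: centre of its underside.
Mind the look-alikes: they are no part of the job. What is shaped like the cork_ring but black or red is not meant.

How it is judged:
By the outcome, as a careful person would: the job done as asked, in the order asked, and still so for the second after the job is handed in, with the robot touching nothing.
It also fails if it takes over 72 s, if anything falls off the work surface, if the arm or the gripper's body presses on something with over 40 N, if the wrist force passes 120 N, or if a joint passes its speed limit or range.

## Robot

A 6-joint arm with a two-finger parallel gripper is mounted at the origin on the work surface. World frame = base frame: x ahead of the robot, y to its left, z up, the work surface at z = 0. Lengths are in m, angles in rad, forces in N, time in s.
With the tool pointing down it reaches from about 0.2 to 0.875 m from the base axis. Payload 3.4 kg.
Tool frame: the origin (TCP) lies at the very end of the fingers, on their centre line; the grasp point (between the pads) lies 19 mm behind it; z points along the fingers, y is the line along which they close (so a half turn about z gives the same grasp; the last joint's range is limited). The gripper opens to 94 mm and grips with 3 to 60 N. Pads are 16 mm wide; open, the fingers measure 119 mm over their backs; the gripper's body (75 mm by 177 mm) begins 78 mm behind the grasp point.
Start: joints at [-1.354, 0.276, 1.505, -0, 1.361, -0.121], TCP at [0.191, -0.543, 0.205] pointing down, gripper open.
Joint ranges: [-2.89, 2.89], [-0.75, 2.08], [0.22, 2.7], [-1.18, 4.32], [0.11, 2.71], [-2.7, 2.7]. Speed limits (rad/s): [2.57, 2.57, 3.14, 3.14, 3.14, 3.14].

## Interface

Orientations are given as a rotation vector (axis times angle).
In Python, from rig import env gives the robot as it stands.
- The arm moves only by the tool carry_out, never from a script. Its argument "plan" is a list of rows, each an object with "slide": the shift along the tool's x, y, z in cm, a list of three; "spin": the turn about the tool's z in rad. A call has 1 to 10 rows; each row is the pose to reach, as a shift and turn from the pose commanded when the call began, along the tool's axes at that moment; what a row does not reach only later rows make up. A row lasts 1/12 s, in which the tool goes at most 41.7 mm and 7.16 degrees, less where a joint would pass 70% of its speed; a pose out of reach is approached as far as the arm can. A call with a gripper value outside its range is refused whole. "gripper" is the opening, from 0 (shut) to 1 (fully open), set as the call begins (left out, the last holds). The fingers move at their own pace and stop on an object; "newtons" is the grip in N (left out, the last holds). Time passes only in rows, so rows that repeat a pose let the fingers close. It gives the time, the measured TCP pose, the force, the opening and the grip force at its end, in the units of the state.
- env.get_state(): the state, without advancing time (a new reading comes with each control period).
- env.get_image(name): name is "scene" or "top" or "wrist"; returns a dict with "color" (480x640x3 uint8, blue, green, red), "fov_y" (degrees; the focal length in pixels is half the picture's height over the tangent of half this angle, whatever the lens; pixels are square), "cx", "cy" (the principal point, pixels), "camera_from_world" (4x4, takes a point from world to camera coordinates). Camera axes: x right, y down, z forward; pixel columns grow to the right and rows downward; lengths in m; the calibration is good to about 2 mm. The wrist camera is an equidistant fisheye: a pixel r from the principal point sees the ray r / f radians off the axis. A picture is of the moment at which its call begins. There is no depth.
- env.hand_in(): hands the job in; it is judged then, once.
The state is a dict: "t": time; "q": joint angles; "qd": joint speeds; "joint_efforts": joint torques, N m; "ee_pos": TCP position; "eef_rot": TCP orientation; "contact_force": force on the tool from outside, world axes, zero at the start; "wrist_torque": the same for the moment, N m; "gripper_width": finger opening in m; "grasp_force": force on a finger pad.
Only numpy, scipy, OpenCV 4.12 (cv2) and the standard library are available. Lean on these libraries where they do the work, as an engineer would, in place of code of your own. Each camera call takes 0.05 s, during which the arm holds its last target. There are 200 camera calls.

## Working session

There is one attempt and no reset: what is moved stays moved. The work goes in short steps, Python scripts to look and compute and a tool call to move; the robot and the scene stay as the last step left them, time stands still between calls to the robot, and variables do not carry over. Pictures are saved under pics/ and viewed, at most 10 in all, crops included, and the job is handed in when it is done.

Besides the shell and the picture viewer there is one more tool, called after "Emit:" in YAML: its name, and indented under it one key for each argument. carry_out: Moves the arm, as the interface text tells. Its arguments: {"type":"object","properties":{"plan":{"type":"array"},"gripper":{"type":"number"},"newtons":{"type":"number"}},"required":["plan"]}

```bash
mkdir -p pics; cat > h.py <<'E'
import numpy as np, cv2
from rig import env
def save(n,f):
    d=env.get_image(n); cv2.imwrite('pics/'+f,d['color']); return d
def ray(d,u,v,fish=False):
    f=240/np.tan(np.radians(d['fov_y']/2)); T=np.array(d['camera_from_world'])
    x=np.array([u-d['cx'],v-d['cy']])
    if fish:
        r=np.linalg.norm(x); th=r/f; c=np.r_[x/max(r,1e-9)*np.sin(th),np.cos(th)]
    else: c=np.r_[x/f,1]
    R=T[:3,:3]; o=-R.T@T[:3,3]; return o,R.T@c
def onz(d,u,v,z,fish=False):
    o,r=ray(d,u,v,fish); return o+r*(z-o[2])/r[2]
def proj(d,p):
    f=240/np.tan(np.radians(d['fov_y']/2)); T=np.array(d['camera_from_world'])
    c=T[:3,:3]@p+T[:3,3]; return f*c[0]/c[2]+d['cx'],f*c[1]/c[2]+d['cy']
E
python3 - <<'E'
from h import *
import pickle
D={}
for n in('scene','top'):
    D[n]=save(n,n+'0.png'); d=D[n]; T=np.array(d['camera_from_world']); print(n,d['fov_y'],-T[:3,:3].T@T[:3,3],T[:3,:3].round(2).tolist())
pickle.dump(D,open('D0.pkl','wb'))
s=env.get_state();print(s['ee_pos'],s['eef_rot'],s['t'],s['contact_force'])
E
```

```text
scene 44.55368517651533 [0.96721672 0.76184708 1.25879079] [[-0.85, 0.53, 0.01], [0.43, 0.69, -0.58], [-0.31, -0.49, -0.81]]
top 45.20222682845518 [0.46100773 0.0957182  1.57744053] [[0.0, -1.0, -0.01], [-1.0, -0.0, -0.06], [0.06, 0.01, -1.0]]
[ 0.19043177 -0.54201412  0.20470941] [-3.09531476e+00 -5.27842627e-01  1.59166595e-04] 0.1 [-0.34494946  0.29315803 -0.60966872]
```

View pics/top0.png

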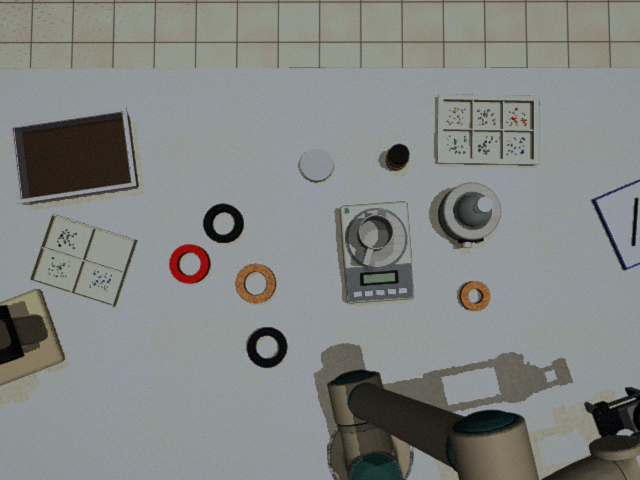

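View pics/scene0.png

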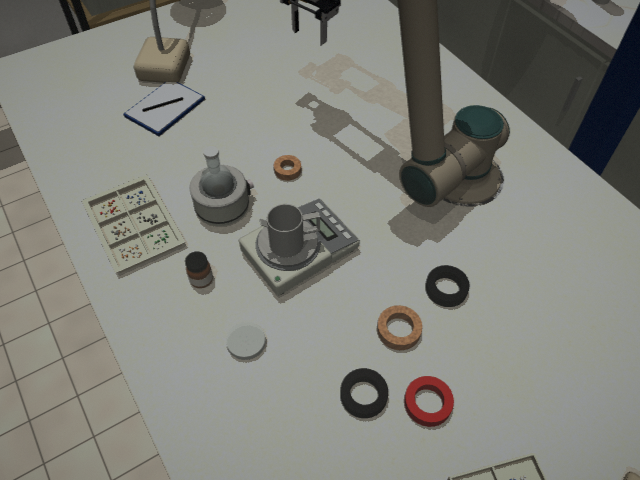

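Top: two natural-cork rings, (256,284) larger and (475,296) smaller. Black rings are at (223,223) and (267,347), and a red one at (190,264). The larger tan one at (256,284) fits the cork_ring. The balance is at (377,252), the jug at (375,235) and the flask and mantle at (470,212). I'll confirm in an enlarged crop and measure.

```bash
cat > m.py <<'E'
from h import *
import pickle
D=pickle.load(open('D0.pkl','rb')); t,s=D['top'],D['scene']
def crop(d,u,v,w,h,k): return cv2.resize(d['color'][v:v+h,u:u+w],None,fx=k,fy=k,interpolation=cv2.INTER_CUBIC)
a=crop(t,320,180,200,130,4)   # 800x520 
a=a[:, :]
b=crop(s,220,180,160,120,3); c=crop(t,160,190,140,120,2)
M=np.zeros((600,800,3),np.uint8); M[:390,:600]=cv2.resize(a,(600,390)); 
M[390:600,:280]=cv2.resize(b,(280,210)); M[390:600,290:535]=cv2.resize(c,(245,210))
M[390:600,540:800]=cv2.resize(crop(s,180,140,80,90,3),(260,210))
cv2.imwrite('pics/crop0.png',M)
for n,d in D.items():
    hsv=cv2.cvtColor(d['color'],cv2.COLOR_BGR2HSV)
    m=cv2.inRange(hsv,(5,90,90),(20,255,255)); 
    for q in cv2.findContours(m,cv2.RETR_EXTERNAL,cv2.CHAIN_APPROX_NONE)[0]:
        if cv2.contourArea(q)<300: continue
        (u,v),ax,_=cv2.fitEllipse(q); print(n,u,v,ax,onz(d,u,v,.03 if ax[1]>34 else .025))
# balance corners (mask of non-white bench is hard): print px->world helpers
for uv in [(341,205),(408,202),(413,299),(346,302)]: print(uv,onz(t,*uv,.062))
E
python3 m.py
```

```text
scene 399.5706787109375 325.0164489746094 (37.97856903076172, 43.8274040222168) [0.45967399 0.30880655 0.03      ]
scene 286.9484558105469 164.69773864746094 (19.079877853393555, 26.362457275390625) [ 0.4268383  -0.28135881  0.025     ]
top 475.2336120605469 295.7977294921875 (28.129650115966797, 28.580001831054688) [ 0.42308164 -0.28138319  0.025     ]
top 255.08590698242188 283.11370849609375 (38.318382263183594, 38.68751525878906) [0.45593564 0.30845994 0.03      ]
(341, 205) [0.66261236 0.07866771 0.062     ]
(408, 202) [ 0.67074325 -0.09844959  0.062     ]
(413, 299) [ 0.41532322 -0.10978294  0.062     ]
(346, 302) [0.40715566 0.06543109 0.062     ]
```

View pics/crop0.png

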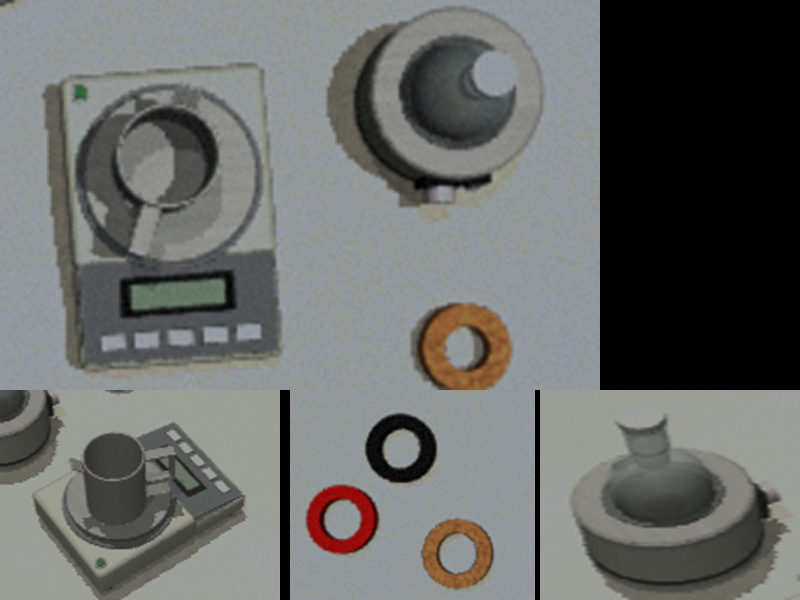

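Confirmed: the ring at (256,284) is natural cork with a ~106 mm outline. The other tan ring measures ~80 mm, so it is the small_ring. In the crop the jug's mouth is at top px (375.7,232.3) with the handle toward (368,265), and the stopper is at (484.7,204.3).

```bash
cat >> h.py <<'E'
def goto(p,yaw,cmd=None):
    from scipy.spatial.transform import Rotation as Ro
    s=env.get_state(); R=Ro.from_rotvec(s['eef_rot']).as_matrix()
    y0=np.arctan2(R[1,0],R[0,0]); d=R.T@(np.array(p)-s['ee_pos'])*100
    dy=(y0-yaw+np.pi/2)%np.pi-np.pi/2
    print('slide',d.round(2),'spin',round(dy,3),'yaw now',round(y0,3),'q6',s['q'][5].round(2),'pos',s['ee_pos'].round(4),'tilt',R[:,2].round(3),'t',s['t'])
E
python3 - <<'E'
from h import *
import pickle
D=pickle.load(open('D0.pkl','rb')); t,s=D['top'],D['scene']
print('jug',onz(t,375.7,232.3,.183)); h=onz(t,367.7,265,.169); h1=onz(t,370,250.7,.169); print('handle',h,h1)
print('pan',onz(t,376.3,237.7,.078))
o1,r1=ray(t,484.7,204.3);o2,r2=ray(s,211.1,153)
A=np.c_[r1,-r2];k=np.linalg.lstsq(A,o2-o1,rcond=None)[0];print('stopper',onz(t,484.7,204.3,.215),o1+k[0]*r1,o2+k[1]*r2)
print('mantle',onz(t,320+450/3,180+93/3,.09))
j=onz(t,375.7,232.3,.183); a=j-h; print('jugyaw',np.arctan2(a[1],a[0]))
goto([j[0],j[1],.33],np.arctan2(a[1],a[0]))
T=np.array(env.get_image('wrist')['camera_from_world']); print(T[:3,:3].round(2),-T[:3,:3].T@T[:3,3])
E
```

```text
jug [ 0.57994069 -0.00417037  0.183     ]
handle [0.50100814 0.01460551 0.169     ] [0.53597486 0.00890223 0.169     ]
pan [ 0.57477421 -0.01320951  0.078     ]
stopper [ 0.64421614 -0.26073511  0.215     ] [ 0.64586186 -0.26393705  0.20276152] [ 0.64634949 -0.26423805  0.20290585]
mantle [ 0.64352399 -0.25516379  0.09      ]
jugyaw -0.23353229192133354
slide [ 54.58 -37.86 -12.46] spin 0.571 yaw now 0.338 q6 -0.12 pos [ 0.1904 -0.542   0.2047] tilt [-0.     0.002 -1.   ] t 0.1
[[ 0.33 -0.94 -0.  ]
 [-0.91 -0.32  0.25]
 [-0.24 -0.08 -0.97]] [ 0.26125834 -0.51848754  0.3835401 ]
```

Emit:
carry_out:
  plan:
    - {"slide":[3,-2,-4],"spin":0.06}
    - {"slide":[6,-4,-8],"spin":0.17}
    - {"slide":[9,-6,-11],"spin":0.28}
    - {"slide":[12,-8.5,-12.5],"spin":0.39}
    - {"slide":[15.5,-11,-12.5],"spin":0.5}
    - {"slide":[19,-13.5,-12.5],"spin":0.57}
    - {"slide":[22,-15.5,-12.5],"spin":0.57}
    - {"slide":[25.5,-17.5,-12.5],"spin":0.57}
    - {"slide":[29,-20,-12.5],"spin":0.57}
    - {"slide":[32,-22.2,-12.5],"spin":0.57}
  gripper: 1

```text
t: 0.98
ee_pos: [0.4092, -0.24, 0.3304]
eef_rot: [3.12, -0.364, 0.0]
contact_force: [0.9, -0.6, -0.0]
gripper_width: 0.0941
grasp_force: 0.0
```

```bash
python3 -c "
from h import *
goto([.58,-.004,.33],-.233)"
```

```text
slide [ 11.18 -26.9    0.04] spin 0.0 yaw now -0.233 q6 1.13 pos [ 0.4092 -0.24    0.3304] tilt [ 0. -0. -1.] t 0.9833
```

Emit:
carry_out:
  plan:
    - {"slide":[1.4,-3.4,0]}
    - {"slide":[2.8,-6.8,0]}
    - {"slide":[4.2,-10.2,0]}
    - {"slide":[5.6,-13.5,0]}
    - {"slide":[7,-16.8,0]}
    - {"slide":[8.4,-20.2,0]}
    - {"slide":[9.8,-23.5,0]}
    - {"slide":[10.7,-25.8,0]}
    - {"slide":[11.2,-26.9,0]}
    - {"slide":[11.2,-26.9,0]}

```text
validation failed for argument at $.pl...
```

```bash
python3 - <<'E'
from h import *
import pickle
d=save('wrist','w1.png'); pickle.dump(d,open('w1.pkl','wb')); goto([.58,-.004,.33],-.233)
E
```

```text
slide [ 11.14 -26.01   0.3 ] spin 0.008 yaw now -0.225 q6 1.13 pos [ 0.4135 -0.2327  0.3306] tilt [ 0.005  0.007 -1.   ] t 1.0333
```

View pics/w1.png

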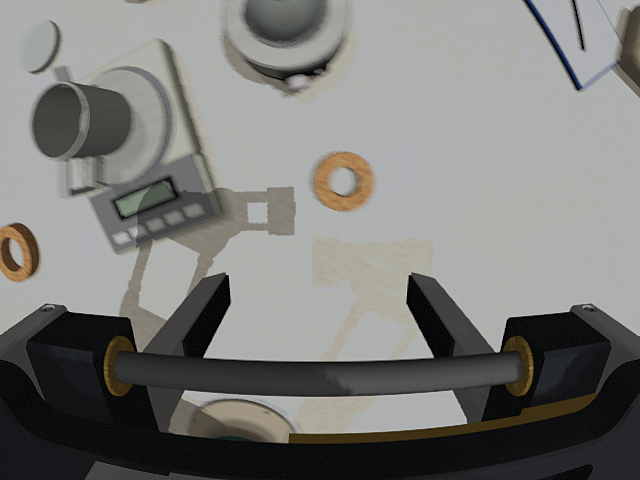

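The call was refused because the rows left out spin. The picture is the stale view: jug at (75,120) upper left, small ring at (343,181). I'll repeat with spin included.

Emit:
carry_out:
  plan:
    - {"slide":[1.4,-3.4,0],"spin":0}
    - {"slide":[2.8,-6.8,0],"spin":0}
    - {"slide":[4.2,-10.2,0],"spin":0}
    - {"slide":[5.6,-13.5,0],"spin":0}
    - {"slide":[7,-16.8,0],"spin":0}
    - {"slide":[8.4,-20.2,0],"spin":0}
    - {"slide":[9.8,-23.5,0],"spin":0}
    - {"slide":[10.7,-25.8,0],"spin":0}
    - {"slide":[11.2,-26.5,0],"spin":0}
    - {"slide":[11.2,-26.5,0],"spin":0}

```text
t: 1.87
ee_pos: [0.5794, -0.0086, 0.3294]
eef_rot: [3.121, -0.36, -0.002]
contact_force: [0.1, 0.2, -0.0]
gripper_width: 0.0937
grasp_force: 0.0
```

```bash
python3 - <<'E'
from h import *
import pickle
d=save('wrist','w2.png'); pickle.dump(d,open('w2.pkl','wb')); goto([.58,-.004,.33],-.233)
E
```

```text
slide [ 0.02 -0.61 -0.03] spin 0.002 yaw now -0.231 q6 1.67 pos [ 0.5784 -0.0098  0.3297] tilt [-0.002 -0.001 -1.   ] t 1.9167
```

View pics/w2.png

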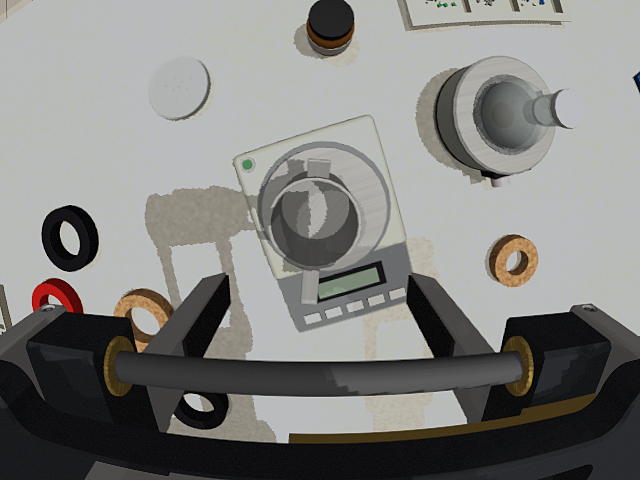

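The jug's rim spans columns 271–359 around (315,219), the handle strap is at (311,270–303), the spout at (319,166), the stopper at (567,108) and the cork ring at (143,315).

```bash
python3 - <<'E'
from h import *
import pickle
w=pickle.load(open('w2.pkl','rb'));D=pickle.load(open('D0.pkl','rb'))
P=[onz(w,u,v,.183,True) for u,v in[(271,218),(359,218),(280,193),(350,193)]]
print(np.array(P).round(4), (P[0]+P[1])/2)
g=w['color'][120:330,230:400]
cv2.imwrite('pics/c2.png',cv2.resize(g,None,fx=2.8,fy=2.8,interpolation=cv2.INTER_CUBIC))
h=onz(w,311,303,.17,True);h1=onz(w,312,275,.17,True);sp=onz(w,319,160,.18,True)
for a,b in((h,h1),(h,sp)): e=b-a; print(a,b,np.arctan2(e[1],e[0]))
o1,r1=ray(w,568,109,True);o2,r2=ray(D['scene'],211.1,152.5);o3,r3=ray(D['top'],484.7,204.3)
A=np.zeros((3,3));b=np.zeros(3)
for o,r in((o1,r1),(o2,r2),(o3,r3)):
    r=r/np.linalg.norm(r);Q=np.eye(3)-np.outer(r,r);A+=Q;b+=Q@o
print('stopper',np.linalg.solve(A,b), onz(w,568,109,.215,True),onz(D['scene'],211.1,152.5,.215))
E
```

```text
[[ 0.599   0.0298  0.183 ]
 [ 0.581  -0.0469  0.183 ]
 [ 0.6189  0.0164  0.183 ]
 [ 0.6049 -0.0438  0.183 ]] [ 0.5899945 -0.0085332  0.183    ]
[0.50472346 0.0157484  0.17      ] [0.53344635 0.00785111 0.17      ] -0.2683174149340118
[0.50472346 0.0157484  0.17      ] [ 0.63919369 -0.02370815  0.18      ] -0.2854112605624675
stopper [ 0.64601094 -0.26365491  0.20653427] [ 0.64633227 -0.25900551  0.215     ] [ 0.64928104 -0.25403852  0.215     ]
```

View pics/c2.png

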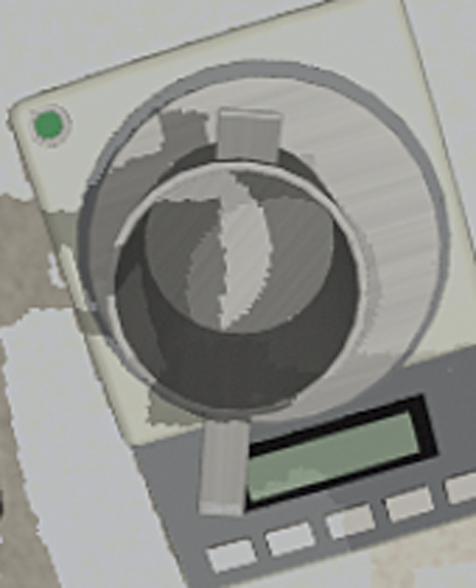

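```bash
python3 - <<'E'
from h import *
import pickle
w=pickle.load(open('w2.pkl','rb'))
f=lambda x,y,z:onz(w,230+(x+.0)/2.8,120+y/2.8,z,True)
P=np.array([f(x,y,.183)[:2] for x,y in((113,287),(361,287),(237,161),(237,412),(149,199),(325,199),(149,375),(325,375))])
A=np.c_[2*P,np.ones(len(P))];c=np.linalg.lstsq(A,(P**2).sum(1),rcond=None)[0];print('c',c[:2],'r',np.sqrt(c[2]+c[:2]@c[:2]))
h=f(221,513,.17);s=f(249,112,.18);print(h,s)
for e in(c[:2]-h[:2],s[:2]-h[:2],s[:2]-c[:2]):print(np.arctan2(e[1],e[0]))
P=np.array([f(x,y,.078)[:2] for x,y in((78,240),(448,240),(260,60),(370,405),(130,115),(400,120))])
A=np.c_[2*P,np.ones(len(P))];c2=np.linalg.lstsq(A,(P**2).sum(1),rcond=None)[0];print('pan',c2[:2],'r',np.sqrt(c2[2]+c2[:2]@c2[:2]))
goto([c[0],c[1],.20],-.25)
E
```

```text
c [ 0.58504105 -0.00703351] r 0.040456701796640786
[0.50495816 0.01781213 0.17      ] [ 0.63920791 -0.02364716  0.18      ]
-0.30083286165152495
-0.2995306718598449
-0.2976035326165759
pan [ 0.57564447 -0.01550346] r 0.08003662957747272
slide [ 0.6  -0.44 12.97] spin 0.019 yaw now -0.231 q6 1.67 pos [ 0.5784 -0.0098  0.3297] tilt [-0.002 -0.001 -1.   ] t 1.9167
```

Emit:
carry_out:
  plan:
    - {"slide":[0.4,-0.5,3],"spin":0.06}
    - {"slide":[0.4,-0.5,6.5],"spin":0.06}
    - {"slide":[0.4,-0.5,10],"spin":0.06}
    - {"slide":[0.4,-0.5,12],"spin":0.06}
    - {"slide":[0.4,-0.5,13],"spin":0.06}
    - {"slide":[0.4,-0.5,13],"spin":0.06}
    - {"slide":[0.4,-0.5,13],"spin":0.06}

```text
t: 2.5
ee_pos: [0.5836, -0.007, 0.2013]
eef_rot: [3.107, -0.459, 0.001]
contact_force: [0.6, 0.1, -0.6]
gripper_width: 0.0942
grasp_force: 0.0
```

```bash
python3 - <<'E'
from h import *
import pickle
d=save('wrist','w3.png'); pickle.dump(d,open('w3.pkl','wb')); goto([.583,-.006,.13],-.29)
E
```

```text
slide [-0.17 -0.03  7.22] spin -0.003 yaw now -0.293 q6 1.73 pos [ 0.5843 -0.0068  0.2022] tilt [ 0.003 -0.001 -1.   ] t 2.55
```

View pics/w3.png

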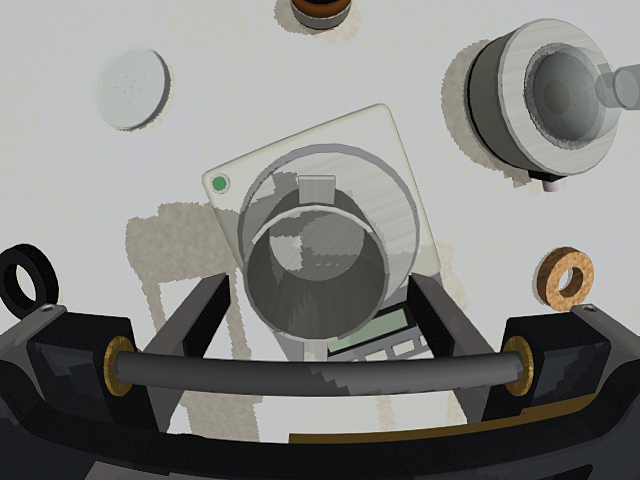

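Rim spans columns 244–389 (centre 316.5, row ~275) between finger tips at 230 and 408. The spout (317,185) and handle (316,350) line up with the tool axis.

```bash
python3 - <<'E'
from h import *
import pickle
w=pickle.load(open('w3.pkl','rb')); print(w['cx'],w['cy'])
a=onz(w,244,278,.183,True);b=onz(w,389,278,.183,True);print(a,b,(a+b)/2,np.linalg.norm(a-b))
f=onz(w,317,210,.183,True);k=onz(w,316,341,.183,True);print(f,k,(f+k)/2,np.linalg.norm(f-k))
c=(a+b)/2; goto([(f+k)[0]/2,(f+k)[1]/2,.13],-.293)
E
```

```text
318.12897112465123 240.3791120238019
[0.59687053 0.03311637 0.183     ] [ 0.57286462 -0.04638987  0.183     ] [ 0.58486758 -0.00663675  0.183     ] 0.08305135128419842
[ 0.62225648 -0.01829879  0.183     ] [0.54594854 0.00547358 0.183     ] [ 0.58410251 -0.00641261  0.183     ] 0.07992513126222268
slide [-0.05 -0.02  7.22] spin -0.0 yaw now -0.293 q6 1.73 pos [ 0.5843 -0.0068  0.2022] tilt [ 0.003 -0.001 -1.   ] t 2.55
```

Emit:
carry_out:
  plan:
    - {"slide":[-0.05,-0.08,1],"spin":0}
    - {"slide":[-0.05,-0.08,2],"spin":0}
    - {"slide":[-0.05,-0.08,3],"spin":0}
    - {"slide":[-0.05,-0.08,4],"spin":0}
    - {"slide":[-0.05,-0.08,5],"spin":0}
    - {"slide":[-0.05,-0.08,6],"spin":0}
    - {"slide":[-0.05,-0.08,6.8],"spin":0}
    - {"slide":[-0.05,-0.08,7.2],"spin":0}
    - {"slide":[-0.05,-0.08,7.2],"spin":0}

```text
t: 3.3
ee_pos: [0.5825, -0.0047, 0.127]
eef_rot: [3.108, -0.457, -0.004]
contact_force: [-0.3, -0.1, 0.9]
gripper_width: 0.0938
grasp_force: 0.0
```

Emit:
carry_out:
  plan:
    - {"slide":[0,0,0],"spin":0}
    - {"slide":[0,0,0],"spin":0}
    - {"slide":[0,0,0],"spin":0}
    - {"slide":[0,0,0],"spin":0}
    - {"slide":[0,0,0],"spin":0}
  gripper: 0.85
  newtons: 20

```text
t: 3.72
ee_pos: [0.5837, -0.0051, 0.1289]
eef_rot: [3.108, -0.457, 0.002]
contact_force: [-0.1, -0.5, 0.0]
gripper_width: 0.0836
grasp_force: 20.0
```

Emit:
carry_out:
  plan:
    - {"slide":[0,0,-0.3],"spin":0}
    - {"slide":[0,0,-1],"spin":0}
    - {"slide":[0,0,-2],"spin":0}
    - {"slide":[0,0,-3.5],"spin":0}
    - {"slide":[0,0,-5],"spin":0}
    - {"slide":[0,0,-6],"spin":0}
    - {"slide":[0,0,-6.5],"spin":0}
    - {"slide":[0,0,-6.5],"spin":0}

```text
t: 4.38
ee_pos: [0.5841, -0.0049, 0.1951]
eef_rot: [-3.108, 0.457, -0.005]
contact_force: [-0.1, 0.1, -3.2]
gripper_width: 0.0833
grasp_force: 20.0
```

```bash
python3 -c "
from h import *
goto([.60,.172,.19],-.29)
save('scene','s1.png')"
```

```text
slide [ -3.58 -17.4    0.51] spin -0.002 yaw now -0.292 q6 1.74 pos [ 0.5841 -0.0049  0.1951] tilt [ 0.003 -0.    -1.   ] t 4.3833
```

Holding the jug (3.2 N). I'll move it sideways.

Emit:
carry_out:
  plan:
    - {"slide":[-0.2,-1,0],"spin":0}
    - {"slide":[-0.6,-3,0],"spin":0}
    - {"slide":[-1.1,-5.5,0],"spin":0}
    - {"slide":[-1.6,-8,0],"spin":0}
    - {"slide":[-2.2,-10.5,0],"spin":0}
    - {"slide":[-2.7,-13,0],"spin":0}
    - {"slide":[-3.1,-15,0],"spin":0}
    - {"slide":[-3.4,-16.6,0],"spin":0}
    - {"slide":[-3.6,-17.4,0],"spin":0}
    - {"slide":[-3.6,-17.4,0],"spin":0}

```text
t: 5.27
ee_pos: [0.5982, 0.1744, 0.1922]
eef_rot: [-3.108, 0.453, 0.003]
contact_force: [0.3, -0.7, -2.9]
gripper_width: 0.0832
grasp_force: 20.0
```

Emit:
carry_out:
  plan:
    - {"slide":[0,0,1],"spin":0}
    - {"slide":[0,0,3],"spin":0}
    - {"slide":[0,0,5],"spin":0}
    - {"slide":[0,0,7],"spin":0}
    - {"slide":[0,0,9],"spin":0}
    - {"slide":[0,0,11],"spin":0}
    - {"slide":[0,0,12.5],"spin":0}
    - {"slide":[0,0,13.4],"spin":0}
    - {"slide":[0,0,13.7],"spin":0}
    - {"slide":[0,0,13.7],"spin":0}

```text
t: 6.1
ee_pos: [0.5984, 0.1712, 0.0555]
eef_rot: [3.107, -0.459, -0.003]
contact_force: [0.2, 0.5, -1.8]
gripper_width: 0.0837
grasp_force: 20.0
```

Emit:
carry_out:
  plan:
    - {"slide":[0,0,0.1],"spin":0}
    - {"slide":[0,0,0.2],"spin":0}
    - {"slide":[0,0,0.3],"spin":0}
    - {"slide":[0,0,0.4],"spin":0}
    - {"slide":[0,0,0.4],"spin":0}
    - {"slide":[0,0,0.4],"spin":0}

```text
t: 6.6
ee_pos: [0.599, 0.1722, 0.0527]
eef_rot: [-3.108, 0.457, -0.001]
contact_force: [0.1, -0.1, -3.8]
gripper_width: 0.0833
grasp_force: 20.0
```

Emit:
carry_out:
  plan:
    - {"slide":[0,0,0.05],"spin":0}
    - {"slide":[0,0,0.1],"spin":0}
    - {"slide":[0,0,0.15],"spin":0}
    - {"slide":[0,0,0.2],"spin":0}
    - {"slide":[0,0,0.2],"spin":0}

```text
t: 7.02
ee_pos: [0.5989, 0.1722, 0.0509]
eef_rot: [-3.108, 0.457, -0.0]
contact_force: [-0.2, -0.6, 0.4]
gripper_width: 0.0832
grasp_force: 20.0
```

Emit:
carry_out:
  plan:
    - {"slide":[0,0,0],"spin":0}
    - {"slide":[0,0,0],"spin":0}
    - {"slide":[0,0,0],"spin":0}
    - {"slide":[0,0,0],"spin":0}
  gripper: 1

```text
t: 7.35
ee_pos: [0.5992, 0.1722, 0.0505]
eef_rot: [-3.108, 0.457, -0.001]
contact_force: [0.1, 0.1, 0.2]
gripper_width: 0.094
grasp_force: 0.0
```

Emit:
carry_out:
  plan:
    - {"slide":[0,0,-1],"spin":0}
    - {"slide":[0,0,-2],"spin":0}
    - {"slide":[0,0,-4],"spin":0}
    - {"slide":[0,0,-6],"spin":0}
    - {"slide":[0,0,-8],"spin":0}
    - {"slide":[0,0,-11],"spin":0}
    - {"slide":[0,0,-14],"spin":0}
    - {"slide":[0,0,-17],"spin":0}
    - {"slide":[0,0,-18],"spin":0}
    - {"slide":[0,0,-18],"spin":0}

```text
t: 8.18
ee_pos: [0.6009, 0.1725, 0.2347]
eef_rot: [-3.106, 0.457, -0.012]
contact_force: [-0.5, 0.3, -0.3]
gripper_width: 0.094
grasp_force: 0.0
```

```bash
python3 - <<'E'
from h import *
s=save('scene','s2.png')
hsv=cv2.cvtColor(s['color'],cv2.COLOR_BGR2HSV); m=cv2.inRange(hsv,(5,90,90),(20,255,255))
for q in cv2.findContours(m,cv2.RETR_EXTERNAL,cv2.CHAIN_APPROX_NONE)[0]:
    if cv2.contourArea(q)>300: (u,v),ax,_=cv2.fitEllipse(q); print(u,v,ax)
goto([.457,.35,.15],0)
E
```

```text
399.2326965332031 324.9582214355469 (37.55207824707031, 43.02715301513672)
286.7203674316406 164.79808044433594 (19.399127960205078, 25.711345672607422)
slide [-18.78 -12.91   8.15] spin -0.292 yaw now -0.292 q6 2.03 pos [0.5994 0.1723 0.2319] tilt [ 0.003  0.    -1.   ] t 8.2333
```

View pics/s2.png

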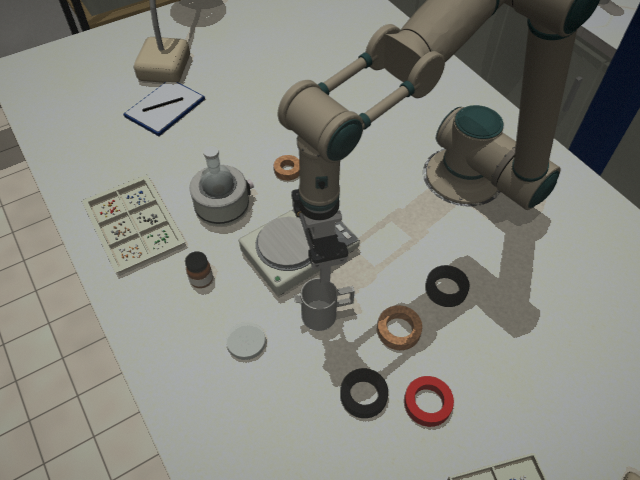

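The jug stands upright on the bench at (319,305), the pan is empty, and the cork ring is still at (399,325). Next I'll pinch the ring's +y wall.

Emit:
carry_out:
  plan:
    - {"slide":[-2.8,-2,0],"spin":-0.1}
    - {"slide":[-5.6,-4,0.5],"spin":-0.2}
    - {"slide":[-8.4,-6,2],"spin":-0.29}
    - {"slide":[-11.2,-8,3.5],"spin":-0.29}
    - {"slide":[-14,-10,5],"spin":-0.29}
    - {"slide":[-16.5,-11.5,6.5],"spin":-0.29}
    - {"slide":[-18,-12.4,8],"spin":-0.29}
    - {"slide":[-18.7,-13,9],"spin":-0.29}
    - {"slide":[-18.7,-13,9],"spin":-0.29}
    - {"slide":[-18.7,-13,9],"spin":-0.29}
  gripper: 0.45

```text
t: 9.07
ee_pos: [0.4568, 0.3498, 0.1389]
eef_rot: [3.139, -0.002, -0.003]
contact_force: [-0.7, 0.4, 0.3]
gripper_width: 0.0425
grasp_force: 0.0
```

```bash
python3 - <<'E'
from h import *
d=save('wrist','w4.png'); goto([.458,.351,.005],0)
hsv=cv2.cvtColor(d['color'],cv2.COLOR_BGR2HSV); m=cv2.inRange(hsv,(5,90,60),(20,255,255)); m[300:]=0
for q in cv2.findContours(m,cv2.RETR_EXTERNAL,cv2.CHAIN_APPROX_NONE)[0]:
    if cv2.contourArea(q)>600:
        P=np.array([onz(d,u,v,.03,True)[:2] for u,v in q[:,0]]); print(cv2.boundingRect(q), cv2.minEnclosingCircle(P.astype(np.float32)))
E
```

```text
slide [ 0.   -0.13 13.49] spin -0.002 yaw now -0.002 q6 2.11 pos [0.458  0.3498 0.1399] tilt [-0.    -0.001 -1.   ] t 9.1167
(306, 170, 127, 127) ((0.460542768239975, 0.30745333433151245), 0.05362633988261223)
```

View pics/w4.png

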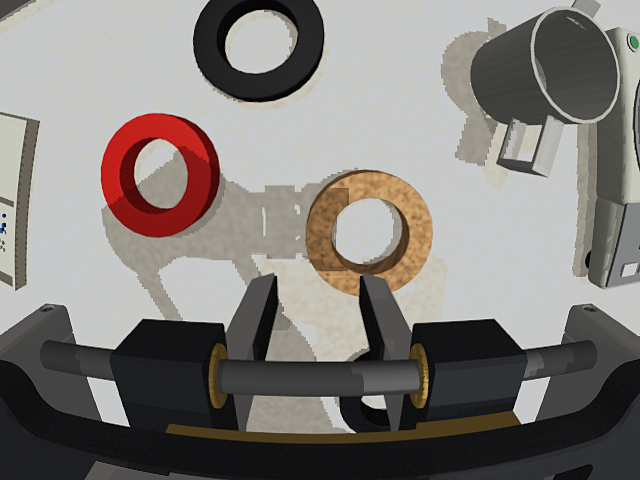

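Ring at px (369,233) gives centre (.460,.308), consistent with the earlier fix. The fingers at columns ~275 and ~362 straddle its left wall. Descend and pinch.

Emit:
carry_out:
  plan:
    - {"slide":[0.1,-0.1,3],"spin":0}
    - {"slide":[0.1,-0.1,6],"spin":0}
    - {"slide":[0.1,-0.1,9],"spin":0}
    - {"slide":[0.1,-0.1,11],"spin":0}
    - {"slide":[0.1,-0.1,12.2],"spin":0}
    - {"slide":[0.1,-0.1,13],"spin":0}
    - {"slide":[0.1,-0.1,13.3],"spin":0}
    - {"slide":[0.1,-0.1,13.3],"spin":0}
    - {"slide":[0.1,-0.1,13.3],"spin":0}

```text
t: 9.87
ee_pos: [0.4596, 0.3516, 0.0084]
eef_rot: [-3.141, 0.005, -0.003]
contact_force: [-0.0, 0.8, 0.1]
gripper_width: 0.0426
grasp_force: 0.0
```

Emit:
carry_out:
  plan:
    - {"slide":[0,0,0],"spin":0}
    - {"slide":[0,0,0],"spin":0}
    - {"slide":[0,0,0],"spin":0}
    - {"slide":[0,0,0],"spin":0}
    - {"slide":[0,0,0],"spin":0}
  gripper: 0.15
  newtons: 12

```text
t: 10.28
ee_pos: [0.4586, 0.3517, 0.0081]
eef_rot: [-3.141, 0.003, -0.002]
contact_force: [-0.3, -0.4, 2.8]
gripper_width: 0.0223
grasp_force: 11.5
```

Emit:
carry_out:
  plan:
    - {"slide":[0,0,-0.5],"spin":0}
    - {"slide":[0,0,-1.5],"spin":0}
    - {"slide":[0,0,-3.5],"spin":0}
    - {"slide":[0,0,-6],"spin":0}
    - {"slide":[0,0,-9],"spin":0}
    - {"slide":[0,0,-12],"spin":0}
    - {"slide":[0,0,-15],"spin":0}
    - {"slide":[0,0,-17.5],"spin":0}
    - {"slide":[0,0,-18.5],"spin":0}
    - {"slide":[0,0,-18.5],"spin":0}

```text
t: 11.12
ee_pos: [0.4597, 0.3525, 0.1957]
eef_rot: [-3.138, 0.003, -0.009]
contact_force: [-0.2, 0.7, -0.7]
gripper_width: 0.0224
grasp_force: 11.2
```

```bash
python3 - <<'E'
from h import *
goto([.5748,.0287,.19],0)
d=save('wrist','w5.png')
hsv=cv2.cvtColor(d['color'],cv2.COLOR_BGR2HSV); m=cv2.inRange(hsv,(5,90,60),(20,255,255)); z=env.get_state()['ee_pos'][2]
for q in cv2.findContours(m,cv2.RETR_EXTERNAL,cv2.CHAIN_APPROX_NONE)[0]:
    if cv2.contourArea(q)>600:
        P=np.array([onz(d,u,v,z+.022,True)[:2] for u,v in q[:,0]]); print(cv2.boundingRect(q), cv2.minEnclosingCircle(P.astype(np.float32)))
E
```

```text
slide [11.57 32.36  0.52] spin -0.002 yaw now -0.002 q6 2.11 pos [0.4597 0.3525 0.1957] tilt [ 0.005  0.003 -1.   ] t 11.1167
(125, 417, 356, 26) ((0.37117528915405273, 0.36359429359436035), 0.11202232539653778)
(297, 191, 208, 171) ((0.46311435103416443, 0.3095328211784363), 0.05441797897219658)
```

View pics/w5.png

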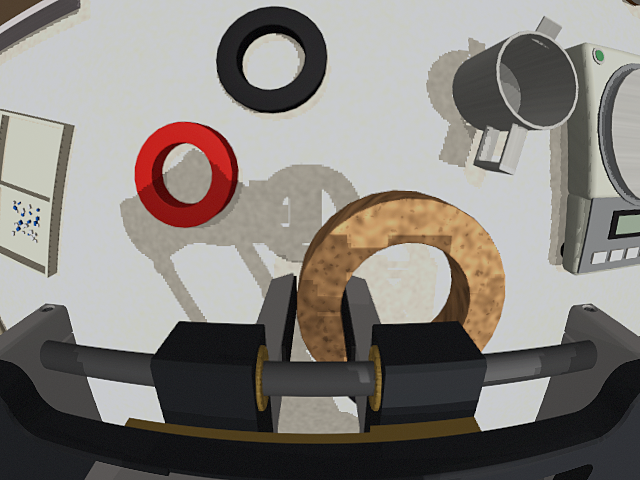

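The ring is held between the fingers, centre 43 mm from the TCP and level. The jug stands at (530,80) and the pan is clear. This was my tenth picture, so from here on I'll check with numbers only.

Emit:
carry_out:
  plan:
    - {"slide":[0.5,1.5,0],"spin":0}
    - {"slide":[1.5,4.2,0],"spin":0}
    - {"slide":[2.7,7.5,0],"spin":0}
    - {"slide":[3.9,11,0],"spin":0}
    - {"slide":[5.1,14.5,0],"spin":0}
    - {"slide":[6.4,18,0],"spin":0}
    - {"slide":[7.6,21.5,0],"spin":0}
    - {"slide":[8.9,25,0],"spin":0}
    - {"slide":[10,28,0],"spin":0}
    - {"slide":[10.8,30.3,0],"spin":0}

```text
t: 12.0
ee_pos: [0.5648, 0.0455, 0.1896]
eef_rot: [3.141, -0.006, -0.007]
contact_force: [0.4, 0.0, 0.1]
gripper_width: 0.0225
grasp_force: 11.2
```

```bash
python3 -c "
from h import *
goto([.5745,.0287,.1],0)"
```

```text
slide [1.01 1.67 8.96] spin -0.004 yaw now -0.004 q6 1.53 pos [0.5648 0.0455 0.1896] tilt [-0.005 -0.001 -1.   ] t 12.0
```

Emit:
carry_out:
  plan:
    - {"slide":[0.4,1,0],"spin":0}
    - {"slide":[0.7,1.9,0],"spin":0}
    - {"slide":[0.7,1.9,1.5],"spin":0}
    - {"slide":[0.7,1.9,3.5],"spin":0}
    - {"slide":[0.7,1.9,5.5],"spin":0}
    - {"slide":[0.7,1.9,7],"spin":0}
    - {"slide":[0.7,1.9,7.5],"spin":0}
    - {"slide":[0.7,1.9,7.5],"spin":0}
    - {"slide":[0.7,1.9,7.5],"spin":0}
    - {"slide":[0.7,1.9,7.5],"spin":0}

```text
t: 12.83
ee_pos: [0.5732, 0.0297, 0.1183]
eef_rot: [3.142, -0.002, 0.003]
contact_force: [-0.3, 0.0, -0.2]
gripper_width: 0.0224
grasp_force: 11.2
```

```bash
cat > r.py <<'E'
from h import *
def rings(n,z):
    d=env.get_image(n)
    hsv=cv2.cvtColor(d['color'],cv2.COLOR_BGR2HSV); m=cv2.inRange(hsv,(5,90,60),(20,255,255))
    for q in cv2.findContours(m,cv2.RETR_EXTERNAL,cv2.CHAIN_APPROX_NONE)[0]:
        if cv2.contourArea(q)>300:
            P=np.array([onz(d,u,v,z,n=='wrist')[:2] for u,v in q[:,0]]); print(n,cv2.boundingRect(q), cv2.minEnclosingCircle(P.astype(np.float32)))
E
python3 - <<'E'
from r import *
goto([.5745,.0287,.086],0); z=env.get_state()['ee_pos'][2]+.022
for n in('wrist','scene','top'): rings(n,z)
E
```

```text
slide [0.12 0.1  3.23] spin -0.002 yaw now -0.002 q6 1.5 pos [0.5732 0.0297 0.1183] tilt [ 0.002 -0.    -1.   ] t 12.8333
wrist (125, 417, 356, 26) ((0.4873647093772888, 0.040308430790901184), 0.11040171980857849)
wrist (369, 345, 13, 66) ((0.5328768491744995, -0.0003258860670030117), 0.021515049040317535)
wrist (256, 345, 13, 66) ((0.5329644680023193, 0.058655060827732086), 0.02151581086218357)
wrist (297, 190, 208, 172) ((0.5777079463005066, -0.012936444953083992), 0.053931642323732376)
scene (266, 212, 30, 37) ((0.5867940783500671, -0.0036123860627412796), 0.058650001883506775)
scene (81, 0, 69, 28) ((0.6129685640335083, -1.0953285694122314), 0.11839813739061356)
top (461, 282, 29, 29) ((0.42693227529525757, -0.252378910779953), 0.037456173449754715)
```

Emit:
carry_out:
  plan:
    - {"slide":[0,0.1,0.8],"spin":0}
    - {"slide":[0,0.1,1.6],"spin":0}
    - {"slide":[0,0.1,2.2],"spin":0}
    - {"slide":[0,0.1,2.6],"spin":0}
    - {"slide":[0,0.1,2.8],"spin":0}
    - {"slide":[0,0.1,2.9],"spin":0}
    - {"slide":[0,0.1,2.9],"spin":0}
    - {"slide":[0,0.1,2.9],"spin":0}

```text
t: 13.65
ee_pos: [0.5728, 0.0282, 0.0885]
eef_rot: [3.141, -0.004, 0.0]
contact_force: [-0.6, 0.3, -0.4]
gripper_width: 0.0223
grasp_force: 11.2
```

Emit:
carry_out:
  plan:
    - {"slide":[0,0,0.05],"spin":0}
    - {"slide":[0,0,0.1],"spin":0}
    - {"slide":[0,0,0.15],"spin":0}
    - {"slide":[0,0,0.2],"spin":0}
    - {"slide":[0,0,0.2],"spin":0}
    - {"slide":[0,0,0.2],"spin":0}

```text
t: 14.15
ee_pos: [0.5726, 0.0283, 0.0864]
eef_rot: [3.141, -0.003, 0.0]
contact_force: [-0.8, 0.6, -1.0]
gripper_width: 0.0227
grasp_force: 11.2
```

Emit:
carry_out:
  plan:
    - {"slide":[0,0,0.03],"spin":0}
    - {"slide":[0,0,0.06],"spin":0}
    - {"slide":[0,0,0.08],"spin":0}
    - {"slide":[0,0,0.08],"spin":0}
    - {"slide":[0,0,0.08],"spin":0}

```text
t: 14.57
ee_pos: [0.5726, 0.0283, 0.0861]
eef_rot: [3.142, -0.003, 0.001]
contact_force: [-1.4, 0.8, 4.2]
gripper_width: 0.0227
grasp_force: 11.3
```

Contact at 4 N. Release, opening enough to clear but not enough to hit the bore.

Emit:
carry_out:
  plan:
    - {"slide":[0,0,0],"spin":0}
    - {"slide":[0,0,0],"spin":0}
    - {"slide":[0,0,0],"spin":0}
    - {"slide":[0,0,0],"spin":0}
  gripper: 0.45

```text
t: 14.9
ee_pos: [0.5725, 0.0282, 0.0853]
eef_rot: [3.142, -0.004, -0.001]
contact_force: [-0.0, 0.5, 0.3]
gripper_width: 0.0419
grasp_force: 0.0
```

Emit:
carry_out:
  plan:
    - {"slide":[0,0,-0.6],"spin":0}
    - {"slide":[0,0,-1.5],"spin":0}
    - {"slide":[0,0,-3],"spin":0}
    - {"slide":[0,0,-5],"spin":0}
    - {"slide":[0,0,-8],"spin":0}
    - {"slide":[0,0,-11],"spin":0}
    - {"slide":[-2,0,-15],"spin":0}
    - {"slide":[-4,0,-18.5],"spin":0}
    - {"slide":[-6,0,-20],"spin":0}
    - {"slide":[-6,0,-20],"spin":0}

```text
t: 15.73
ee_pos: [0.5118, 0.0285, 0.2921]
eef_rot: [3.141, -0.003, 0.014]
contact_force: [-0.1, -0.4, 0.1]
gripper_width: 0.0423
grasp_force: 0.0
```

```bash
python3 - <<'E'
from r import *
for n in('wrist','scene','top'): rings(n,.108)
d=env.get_image('wrist')
cv2.imwrite('pics/w6.png',d['color'])
goto([.6455,-.259,.3],0)
# white stopper blob and flask in wrist: low-sat bright near expected projection
E
```

```text
wrist (165, 411, 355, 32) ((0.2183832824230194, -0.011570453643798828), 0.2536936104297638)
wrist (409, 344, 20, 64) ((0.32229083776474, -0.09371058642864227), 0.04952002689242363)
wrist (208, 344, 20, 64) ((0.32297930121421814, 0.1492220163345337), 0.049268607050180435)
wrist (504, 241, 51, 55) ((0.4589134454727173, -0.2190881371498108), 0.037655964493751526)
wrist (308, 109, 105, 105) ((0.5732734203338623, -0.014362078160047531), 0.05243953689932823)
scene (267, 216, 43, 40) ((0.5778083801269531, -0.005644340068101883), 0.06100410968065262)
scene (274, 155, 27, 25) ((0.4672790765762329, -0.2040056586265564), 0.044810645282268524)
scene (81, 0, 69, 27) ((0.5981243848800659, -1.1542754173278809), 0.12126696854829788)
top (461, 282, 29, 29) ((0.42559531331062317, -0.2606520354747772), 0.037624068558216095)
slide [13.35 28.71 -1.55] spin -0.002 yaw now -0.002 q6 1.49 pos [0.5126 0.0284 0.2846] tilt [-0.001 -0.    -1.   ] t 15.9333
```

Emit:
carry_out:
  plan:
    - {"slide":[1.4,3,-1],"spin":0}
    - {"slide":[2.9,6.3,-2],"spin":0}
    - {"slide":[4.5,9.8,-2.5],"spin":0}
    - {"slide":[6.1,13.3,-2.5],"spin":0}
    - {"slide":[7.7,16.8,-2.5],"spin":0}
    - {"slide":[9.3,20.3,-2.5],"spin":0}
    - {"slide":[10.9,23.8,-2.5],"spin":0}
    - {"slide":[12.3,26.8,-2.5],"spin":0}
    - {"slide":[13.1,28.4,-2.5],"spin":0}
    - {"slide":[13.3,28.8,-2.5],"spin":0}
  gripper: 0.8

```text
t: 16.77
ee_pos: [0.6461, -0.2637, 0.3059]
eef_rot: [-3.14, 0.009, 0.007]
contact_force: [-0.3, 0.8, -0.2]
gripper_width: 0.0753
grasp_force: 0.0
```

Emit:
carry_out:
  plan:
    - {"slide":[0,0,0],"spin":0}
    - {"slide":[0,0,0],"spin":0}
    - {"slide":[0,0,0],"spin":0}

```text
t: 17.02
ee_pos: [0.6446, -0.2583, 0.3104]
eef_rot: [-3.141, 0.001, 0.001]
contact_force: [0.6, 0.7, 0.2]
gripper_width: 0.0753
grasp_force: 0.0
```

```bash
python3 - <<'E'
from h import *
d=env.get_image('wrist'); cv2.imwrite('pics/w7.png',d['color'])
goto([.6455,-.259,.25],0)
T=np.array(d['camera_from_world']); f=240/np.tan(np.radians(d['fov_y']/2))
def pf(p):
    c=T[:3,:3]@p+T[:3,3]; th=np.arctan2(np.hypot(c[0],c[1]),c[2]); k=f*th/np.hypot(c[0],c[1]); return c[0]*k+d['cx'],c[1]*k+d['cy']
u,v=pf(np.array([.6455,-.259,.215])); print('expected stopper px',u,v)
g=cv2.cvtColor(d['color'],cv2.COLOR_BGR2GRAY); u,v=int(u),int(v)
gb=cv2.medianBlur(g,5)
print('row',gb[v,u-90:u+91:5].tolist()); print('col',gb[v-90:v+91:5,u].tolist())
C=cv2.HoughCircles(gb[v-100:v+101,u-100:u+101],cv2.HOUGH_GRADIENT,1,15,param1=80,param2=18,minRadius=18,maxRadius=60)
if C is not None:
    for a,b,r in C[0][:6]:
        x,y=a+u-100,b+v-100; l=onz(d,x-r,y,.215,True);k=onz(d,x+r,y,.215,True); print(x,y,r,(l+k)/2,np.linalg.norm(l-k))
E
```

```text
slide [0.09 0.08 6.09] spin -0.001 yaw now -0.001 q6 1.09 pos [ 0.6446 -0.2582  0.3109] tilt [-0.     0.001 -1.   ] t 17.0667
expected stopper px 318.27427399040585 243.04359595960506
row [186, 186, 186, 186, 187, 186, 186, 172, 168, 168, 167, 168, 168, 113, 115, 139, 138, 138, 138, 138, 138, 138, 138, 138, 107, 154, 170, 170, 170, 170, 169, 187, 187, 187, 187, 187, 187]
col [175, 177, 174, 113, 111, 92, 108, 117, 124, 124, 129, 123, 119, 140, 140, 140, 139, 139, 138, 138, 137, 137, 147, 152, 150, 169, 182, 181, 181, 187, 186, 187, 187, 187, 187, 133, 61]
321.5 211.5 45.7 [ 0.67007791 -0.26146563  0.215     ] 0.06879076909234917
336.5 217.5 50.5 [ 0.66549804 -0.27296927  0.215     ] 0.07653958237521422
330.5 199.5 53.9 [ 0.679283   -0.26830939  0.215     ] 0.08085559755961522
309.5 220.5 50.5 [ 0.66318032 -0.25228033  0.215     ] 0.07654087486874893
304.5 201.5 59.4 [ 0.67782285 -0.24849131  0.215     ] 0.08936212055546541
323.5 235.5 27.9 [ 0.65144528 -0.26299753  0.215     ] 0.04249940148219884
```

```bash
cat > st.py <<'E'
from h import *
d=env.get_image('wrist'); g=cv2.medianBlur(cv2.cvtColor(d['color'],cv2.COLOR_BGR2GRAY),5)
m=cv2.inRange(g,130,147); m=cv2.morphologyEx(m,cv2.MORPH_OPEN,np.ones((7,7)))
n,L,S,C=cv2.connectedComponentsWithStats(m)
k=L[243,320]; print(S[k],C[k])
q=cv2.findContours((L==k).astype(np.uint8),cv2.RETR_EXTERNAL,cv2.CHAIN_APPROX_NONE)[0][0]
P=np.array([onz(d,u,v,.215,True)[:2] for u,v in q[:,0]]); print(cv2.minEnclosingCircle(P.astype(np.float32)),onz(d,*C[k],.215,True))
E
python3 st.py
```

```text
[ 300  218   46   46 1719] [322.53694008 240.31180919]
((0.6473761200904846, -0.2620811462402344), 0.01888345740735531) [ 0.64759495 -0.26223073  0.215     ]
```

The stopper fits a 38 mm circle at (.6475,-.262). Descend.

Emit:
carry_out:
  plan:
    - {"slide":[0.3,0.4,1.5],"spin":0}
    - {"slide":[0.3,0.4,4],"spin":0}
    - {"slide":[0.3,0.4,7],"spin":0}
    - {"slide":[0.3,0.4,9.5],"spin":0}
    - {"slide":[0.3,0.4,11.5],"spin":0}
    - {"slide":[0.3,0.4,13],"spin":0}
    - {"slide":[0.3,0.4,14],"spin":0}
    - {"slide":[0.3,0.4,14.2],"spin":0}
    - {"slide":[0.3,0.4,14.2],"spin":0}
    - {"slide":[0.3,0.4,14.2],"spin":0}

```text
t: 17.95
ee_pos: [0.6486, -0.2639, 0.1701]
eef_rot: [3.14, -0.003, 0.003]
contact_force: [0.2, -0.7, 0.3]
gripper_width: 0.075
grasp_force: 0.0
```

Emit:
carry_out:
  plan:
    - {"slide":[0,0,0],"spin":0}
    - {"slide":[0,0,0],"spin":0}
    - {"slide":[0,0,0],"spin":0}
    - {"slide":[0,0,0],"spin":0}
    - {"slide":[0,0,0],"spin":0}
    - {"slide":[0,0,0],"spin":0}
    - {"slide":[0,0,0],"spin":0}
  gripper: 0.3
  newtons: 20

```text
t: 18.53
ee_pos: [0.6479, -0.2637, 0.1687]
eef_rot: [-3.141, 0.004, -0.0]
contact_force: [-0.4, 0.4, 1.2]
gripper_width: 0.0375
grasp_force: 20.0
```

Width reads 37.5 mm, so the pads caught the stopper's rim instead of the 33 mm joint. I'll open, go 8 mm lower and regrip.

Emit:
carry_out:
  plan:
    - {"slide":[0,0,0],"spin":0}
    - {"slide":[0,0,0],"spin":0}
    - {"slide":[0,0,0],"spin":0}
    - {"slide":[0,0,0.3],"spin":0}
    - {"slide":[0,0,0.6],"spin":0}
    - {"slide":[0,0,0.8],"spin":0}
    - {"slide":[0,0,0.8],"spin":0}
  gripper: 0.6

```text
t: 19.12
ee_pos: [0.6475, -0.2637, 0.1597]
eef_rot: [-3.141, 0.003, 0.002]
contact_force: [0.2, -0.2, 0.1]
gripper_width: 0.0564
grasp_force: 0.0
```

Emit:
carry_out:
  plan:
    - {"slide":[0,0,0],"spin":0}
    - {"slide":[0,0,0],"spin":0}
    - {"slide":[0,0,0],"spin":0}
    - {"slide":[0,0,0],"spin":0}
    - {"slide":[0,0,0],"spin":0}
    - {"slide":[0,0,0],"spin":0}
  gripper: 0.25
  newtons: 20

```text
t: 19.62
ee_pos: [0.648, -0.2639, 0.1608]
eef_rot: [3.141, -0.003, 0.0]
contact_force: [0.6, 0.2, -0.5]
gripper_width: 0.0371
grasp_force: 20.0
```

The width stays at ~37 mm, so the flat fingers bear on the 38 mm stopper in any case. The grip is firm, so I'll lift slowly and check it.

Emit:
carry_out:
  plan:
    - {"slide":[0,0,-0.2],"spin":0}
    - {"slide":[0,0,-0.5],"spin":0}
    - {"slide":[0,0,-0.9],"spin":0}
    - {"slide":[0,0,-1.4],"spin":0}
    - {"slide":[0,0,-2],"spin":0}
    - {"slide":[0,0,-2.5],"spin":0}
    - {"slide":[0,0,-3],"spin":0}
    - {"slide":[0,0,-3],"spin":0}
    - {"slide":[0,0,-3],"spin":0}
  newtons: 25

```text
t: 20.37
ee_pos: [0.6482, -0.264, 0.1913]
eef_rot: [3.141, -0.003, 0.002]
contact_force: [-0.4, -0.5, -1.6]
gripper_width: 0.0369
grasp_force: 25.0
```

Emit:
carry_out:
  plan:
    - {"slide":[0,0,-1],"spin":0}
    - {"slide":[0,0,-2.5],"spin":0}
    - {"slide":[0,0,-4],"spin":0}
    - {"slide":[0,0,-5.5],"spin":0}
    - {"slide":[0,0,-7],"spin":0}
    - {"slide":[0,0,-8],"spin":0}
    - {"slide":[0,0,-8.5],"spin":0}
    - {"slide":[0,0,-8.5],"spin":0}

```text
t: 21.03
ee_pos: [0.6484, -0.2641, 0.2771]
eef_rot: [3.14, -0.003, 0.003]
contact_force: [-0.2, 0.5, -1.2]
gripper_width: 0.0371
grasp_force: 25.0
```

```bash
python3 -c "
from h import *
goto([.574,-.0145,.275],0)"
```

```text
slide [ -7.5  -24.95   0.17] spin -0.002 yaw now -0.002 q6 1.09 pos [ 0.6484 -0.2641  0.2771] tilt [ 0.002 -0.001 -1.   ] t 21.0333
```

Emit:
carry_out:
  plan:
    - {"slide":[-0.2,-0.6,0],"spin":0}
    - {"slide":[-0.6,-2,0],"spin":0}
    - {"slide":[-1.2,-4,0],"spin":0}
    - {"slide":[-1.9,-6.2,0],"spin":0}
    - {"slide":[-2.5,-8.4,0],"spin":0}
    - {"slide":[-3.2,-10.6,0],"spin":0}
    - {"slide":[-3.9,-12.8,0],"spin":0}
    - {"slide":[-4.5,-15,0],"spin":0}
    - {"slide":[-5.1,-17,0],"spin":0}
    - {"slide":[-5.7,-19,0],"spin":0}

```text
t: 21.87
ee_pos: [0.5895, -0.0712, 0.2747]
eef_rot: [-3.14, 0.002, 0.003]
contact_force: [-0.4, -0.4, -1.2]
gripper_width: 0.0371
grasp_force: 25.0
```

Emit:
carry_out:
  plan:
    - {"slide":[-0.5,-1.7,0],"spin":0}
    - {"slide":[-1,-3.2,0],"spin":0}
    - {"slide":[-1.4,-4.5,0],"spin":0}
    - {"slide":[-1.7,-5.5,0],"spin":0}
    - {"slide":[-1.8,-5.9,0],"spin":0}
    - {"slide":[-1.8,-5.9,0],"spin":0}
    - {"slide":[-1.8,-5.9,0],"spin":0}
    - {"slide":[-1.8,-5.9,0],"spin":0}
    - {"slide":[-1.8,-5.9,0],"spin":0}

```text
t: 22.62
ee_pos: [0.5738, -0.0156, 0.2754]
eef_rot: [3.141, -0.005, -0.0]
contact_force: [0.3, -0.4, -1.5]
gripper_width: 0.0375
grasp_force: 25.0
```

```bash
python3 - <<'E'
from r import *
goto([.574,-.0145,.188],0)
rings('wrist',.108)
d=env.get_image('scene')
# flask tilt in scene view: expected stopper/bottom px
z=env.get_state()['ee_pos']; print(proj(d,z+np.array([0,0,.055])),proj(d,z-np.array([0,0,.053])))
E
```

```text
slide [ 0.02 -0.11  8.74] spin -0.003 yaw now -0.003 q6 1.43 pos [ 0.5738 -0.0156  0.2754] tilt [-0. -0. -1.] t 22.6167
wrist (155, 413, 356, 30) ((0.29226362705230713, -0.038426920771598816), 0.24412234127521515)
wrist (399, 344, 18, 65) ((0.3936837315559387, -0.11971241235733032), 0.04795161634683609)
wrist (220, 344, 18, 65) ((0.3944043517112732, 0.08842967450618744), 0.04793696850538254)
wrist (477, 284, 53, 56) ((0.47323736548423767, -0.22621870040893555), 0.03767104819417)
wrist (263, 169, 108, 61) ((0.5756466388702393, -0.014969419687986374), 0.0517723374068737)
wrist (344, 2, 53, 38) ((0.7754959464073181, -0.0657348781824112), 0.025248825550079346)
(np.float64(283.4392899396803), np.float64(169.2613944808134)) (np.float64(285.60126886226794), np.float64(201.63005724882703))
```

Emit:
carry_out:
  plan:
    - {"slide":[0,-0.08,0.8],"spin":0}
    - {"slide":[0,-0.08,2],"spin":0}
    - {"slide":[0,-0.08,3.4],"spin":0}
    - {"slide":[0,-0.08,4.8],"spin":0}
    - {"slide":[0,-0.08,6],"spin":0}
    - {"slide":[0,-0.08,7],"spin":0}
    - {"slide":[0,-0.08,7.7],"spin":0}
    - {"slide":[0,-0.08,8.1],"spin":0}
    - {"slide":[0,-0.08,8.2],"spin":0}
    - {"slide":[0,-0.08,8.2],"spin":0}

```text
t: 23.55
ee_pos: [0.5736, -0.014, 0.1936]
eef_rot: [3.141, -0.004, 0.0]
contact_force: [0.3, -0.7, -1.2]
gripper_width: 0.0376
grasp_force: 25.0
```

Emit:
carry_out:
  plan:
    - {"slide":[0,0,0.06],"spin":0}
    - {"slide":[0,0,0.12],"spin":0}
    - {"slide":[0,0,0.18],"spin":0}
    - {"slide":[0,0,0.24],"spin":0}
    - {"slide":[0,0,0.3],"spin":0}
    - {"slide":[0,0,0.3],"spin":0}
    - {"slide":[0,0,0.3],"spin":0}

```text
t: 24.13
ee_pos: [0.5735, -0.014, 0.1907]
eef_rot: [3.141, -0.003, 0.0]
contact_force: [0.1, -0.2, -1.8]
gripper_width: 0.0371
grasp_force: 25.0
```

Emit:
carry_out:
  plan:
    - {"slide":[0,0,0.05],"spin":0}
    - {"slide":[0,0,0.1],"spin":0}
    - {"slide":[0,0,0.15],"spin":0}
    - {"slide":[0,0,0.2],"spin":0}
    - {"slide":[0,0,0.2],"spin":0}
    - {"slide":[0,0,0.2],"spin":0}

```text
t: 24.63
ee_pos: [0.5741, -0.0144, 0.1895]
eef_rot: [3.141, -0.003, 0.003]
contact_force: [0.6, -1.1, 5.5]
gripper_width: 0.0371
grasp_force: 25.0
```

Emit:
carry_out:
  plan:
    - {"slide":[0,0.05,0],"spin":0}
    - {"slide":[0.03,0.08,0],"spin":0}
    - {"slide":[0.03,0.08,0],"spin":0}
    - {"slide":[0.03,0.08,0],"spin":0}
  newtons: 5

```text
t: 24.97
ee_pos: [0.5741, -0.015, 0.189]
eef_rot: [3.141, -0.004, 0.001]
contact_force: [-0.5, -1.5, 6.1]
gripper_width: 0.0381
grasp_force: 5.0
```

Emit:
carry_out:
  plan:
    - {"slide":[0,0,0],"spin":0}
    - {"slide":[0,0,0],"spin":0}
    - {"slide":[0,0,0],"spin":0}
  gripper: 0.45

```text
t: 25.22
ee_pos: [0.5732, -0.0145, 0.1878]
eef_rot: [-3.141, 0.003, 0.003]
contact_force: [-0.2, -0.8, 0.3]
gripper_width: 0.0424
grasp_force: 0.2
```

Emit:
carry_out:
  plan:
    - {"slide":[0,0,0],"spin":0}
    - {"slide":[0,0,0],"spin":0}
    - {"slide":[0,0,0],"spin":0}
    - {"slide":[0,0,0],"spin":0}
  gripper: 0.8

```text
t: 25.55
ee_pos: [0.5736, -0.0146, 0.1884]
eef_rot: [-3.141, 0.003, 0.001]
contact_force: [-0.8, 1.2, 0.1]
gripper_width: 0.0654
grasp_force: 0.0
```

Emit:
carry_out:
  plan:
    - {"slide":[0,0,-1],"spin":0}
    - {"slide":[0,0,-2],"spin":0}
    - {"slide":[0,0,-3.5],"spin":0}
    - {"slide":[0,0,-5],"spin":0}
    - {"slide":[0,0,-7],"spin":0}
    - {"slide":[0,0,-9],"spin":0}
    - {"slide":[0,0,-11],"spin":0}
    - {"slide":[0,0,-12],"spin":0}
    - {"slide":[0,0,-12],"spin":0}
    - {"slide":[0,0,-12],"spin":0}

```text
t: 26.38
ee_pos: [0.5739, -0.0147, 0.3092]
eef_rot: [3.141, -0.003, 0.002]
contact_force: [0.6, 0.6, -0.5]
gripper_width: 0.0749
grasp_force: 0.0
```

```bash
sed -i 's/\.215/.242/g' st.py; python3 - <<'E'
from r import *
rings('wrist',.108); goto([.574,-.0145,.3],0)
d=env.get_image('wrist'); cv2.imwrite('pics/w8.png',d['color'])
g=cv2.medianBlur(cv2.cvtColor(d['color'],cv2.COLOR_BGR2GRAY),5); print(g[240,240:400:5].tolist(),g[160:320:5,320].tolist())
E
python3 st.py
```

```text
wrist (242, 400, 335, 43) ((0.25965338945388794, -0.17359429597854614), 0.26650115847587585)
wrist (471, 339, 27, 62) ((0.36791127920150757, -0.23477117717266083), 0.054693251848220825)
wrist (138, 339, 28, 62) ((0.36953431367874146, 0.20620638132095337), 0.05478395149111748)
wrist (469, 277, 51, 44) ((0.4701182246208191, -0.22997426986694336), 0.0379471518099308)
wrist (268, 168, 100, 91) ((0.5738619565963745, -0.014761294238269329), 0.05260538309812546)
slide [ 0.06 -0.02  0.81] spin -0.002 yaw now -0.002 q6 1.43 pos [ 0.5734 -0.0147  0.3081] tilt [-0.001  0.    -1.   ] t 26.4333
[194, 151, 181, 193, 130, 178, 179, 139, 113, 121, 131, 135, 136, 146, 147, 147, 147, 146, 146, 146, 146, 145, 150, 140, 150, 175, 176, 142, 193, 193, 191, 194] [178, 164, 155, 137, 100, 114, 130, 138, 143, 131, 137, 139, 118, 119, 148, 147, 147, 146, 145, 145, 145, 145, 144, 120, 18, 137, 136, 137, 52, 127, 127, 195]
[ 304  231   51   43 1791] [327.40424344 252.38525963]
((0.5735190510749817, -0.02230837196111679), 0.02018568478524685) [ 0.57536004 -0.02167864  0.242     ]
```

```bash
sed -i 's/inRange(g,130,147)/inRange(g,142,152)/;s/L\[243,320\]/L[250,328]/' st.py; python3 st.py; python3 - <<'E'
from h import *
d=env.get_image('wrist')
for u,v in((305,250),(352,250)): print(onz(d,u,v,.242,True))
E
```

```text
[ 304  228   47   45 1821] [325.67160901 250.57990115]
((0.5751097798347473, -0.020425530150532722), 0.0186977069824934) [ 0.57662738 -0.02046979  0.242     ]
[ 0.57711709 -0.00634114  0.242     ]
[ 0.57703465 -0.0385375   0.242     ]
```

The flask leans about 3° toward −y (stopper at y=−.0205, ring at −.0147). I'll regrip lightly on the stopper, right above the ring's centre, to straighten it.

Emit:
carry_out:
  plan:
    - {"slide":[0.1,0,2],"spin":0}
    - {"slide":[0.1,0,4],"spin":0}
    - {"slide":[0.1,0,6],"spin":0}
    - {"slide":[0.1,0,7.5],"spin":0}
    - {"slide":[0.1,0,8.6],"spin":0}
    - {"slide":[0.1,0,9],"spin":0}
    - {"slide":[0.1,0,9],"spin":0}
    - {"slide":[0.1,0,9],"spin":0}

```text
t: 27.3
ee_pos: [0.5752, -0.0148, 0.219]
eef_rot: [3.141, -0.003, 0.001]
contact_force: [1.0, -0.5, -0.3]
gripper_width: 0.0752
grasp_force: 0.0
```

Emit:
carry_out:
  plan:
    - {"slide":[0,0,0],"spin":0}
    - {"slide":[0,0,0],"spin":0}
    - {"slide":[0,0,0],"spin":0}
    - {"slide":[0,0,0],"spin":0}
    - {"slide":[0,0,0],"spin":0}
    - {"slide":[0,0,0],"spin":0}
    - {"slide":[0,0,0],"spin":0}
  gripper: 0.35
  newtons: 8

```text
t: 27.88
ee_pos: [0.5749, -0.0149, 0.2188]
eef_rot: [3.141, -0.004, 0.0]
contact_force: [-0.2, 0.6, -0.0]
gripper_width: 0.0375
grasp_force: 8.0
```

Emit:
carry_out:
  plan:
    - {"slide":[0,0,0],"spin":0}
    - {"slide":[0,0,0],"spin":0}
    - {"slide":[0,0,0],"spin":0}
  gripper: 0.45

```text
t: 28.13
ee_pos: [0.5747, -0.0146, 0.2185]
eef_rot: [-3.141, 0.003, 0.0]
contact_force: [0.6, 0.7, -0.1]
gripper_width: 0.0426
grasp_force: 0.0
```

Emit:
carry_out:
  plan:
    - {"slide":[0,0,0],"spin":0}
    - {"slide":[0,0,0],"spin":0}
    - {"slide":[0,0,0],"spin":0}
    - {"slide":[0,0,-1],"spin":0}
    - {"slide":[0,0,-2.5],"spin":0}
    - {"slide":[0,0,-5],"spin":0}
    - {"slide":[0,0,-8],"spin":0}
    - {"slide":[0,0,-9],"spin":0}
    - {"slide":[0,0,-9],"spin":0}
    - {"slide":[0,0,-9],"spin":0}
  gripper: 0.8

```text
t: 28.97
ee_pos: [0.5748, -0.0147, 0.3086]
eef_rot: [3.141, -0.003, 0.001]
contact_force: [-0.4, -0.2, 0.7]
gripper_width: 0.0751
grasp_force: 0.0
```

```bash
python3 -c "
from r import *
rings('wrist',.108);goto([.574,-.0145,.3],0)"|grep -v '(4[0-9][0-9],\|(1[0-9][0-9],'; sed -i 's/L\[250,328\]/L[248,322]/' st.py; python3 st.py
```

```text
wrist (242, 400, 335, 43) ((0.26072072982788086, -0.17340423166751862), 0.2662540078163147)
wrist (268, 168, 100, 91) ((0.5740161538124084, -0.014874601736664772), 0.05269700661301613)
slide [-0.01 -0.02  0.74] spin -0.002 yaw now -0.002 q6 1.43 pos [ 0.5741 -0.0147  0.3074] tilt [-0.002  0.    -1.   ] t 29.0167
[ 304  230   44   44 1660] [324.0126506  252.04457831]
((0.5750715136528015, -0.018779074773192406), 0.018148861825466156) [ 0.57665566 -0.01935645  0.242     ]
```

Emit:
carry_out:
  plan:
    - {"slide":[-2,0,-2],"spin":0}
    - {"slide":[-5,1,-4],"spin":0}
    - {"slide":[-8,3,-5],"spin":0}
    - {"slide":[-11,6,-5],"spin":0}
    - {"slide":[-14,9,-5],"spin":0}
    - {"slide":[-17,12,-5],"spin":0}
    - {"slide":[-20,15,-5],"spin":0}
    - {"slide":[-23,18,-5],"spin":0}
    - {"slide":[-25,21,-5],"spin":0}
    - {"slide":[-26,23,-5],"spin":0}

```text
t: 29.9
ee_pos: [0.3109, -0.2455, 0.3573]
eef_rot: [-3.141, 0.008, 0.005]
contact_force: [1.0, -0.3, 0.6]
gripper_width: 0.0756
grasp_force: 0.0
```

```bash
python3 - <<'E'
from r import *
rings('top',.108); rings('scene',.108)
for n in('top','scene'):
    d=env.get_image(n); cv2.imwrite(f'pics/{n}9.png',d['color'])
    u,v=[int(round(x)) for x in proj(d,np.array([.574,-.0147,.242]))]; print(n,proj(d,np.array([.574,-.0147,.242])))
    g=cv2.medianBlur(cv2.cvtColor(d['color'],cv2.COLOR_BGR2GRAY),3); print('cols',u-16,'rows',v-16)
    for r in range(v-16,v+17,2): print(r,g[r,u-16:u+18:2].tolist())
E
```

```text
top (460, 282, 30, 29) ((0.42492762207984924, -0.2603897750377655), 0.038030754774808884)
top (357, 219, 41, 41) ((0.5700486898422241, -0.012224149890244007), 0.05316862463951111)
scene (267, 223, 43, 33) ((0.5795234441757202, -0.002513834508135915), 0.05774075910449028)
scene (274, 155, 27, 25) ((0.4672790765762329, -0.2040056586265564), 0.044810645282268524)
scene (81, 0, 69, 26) ((0.6002523899078369, -1.1545377969741821), 0.119557686150074)
top (np.float64(382.0576505103169), np.float64(232.69725929041303))
cols 366 rows 217
217 [138, 139, 139, 138, 136, 137, 137, 136, 141, 139, 141, 141, 142, 144, 139, 100, 120]
219 [140, 136, 123, 109, 108, 102, 108, 112, 112, 114, 139, 144, 144, 145, 146, 143, 100]
221 [100, 106, 103, 99, 81, 83, 88, 93, 103, 108, 108, 114, 141, 143, 144, 144, 137]
223 [98, 96, 73, 71, 73, 75, 85, 92, 92, 98, 95, 107, 112, 139, 144, 144, 146]
225 [59, 64, 68, 76, 76, 79, 81, 92, 98, 106, 97, 94, 102, 111, 143, 144, 144]
227 [56, 67, 73, 78, 84, 86, 123, 153, 155, 155, 145, 106, 96, 106, 123, 142, 142]
229 [65, 73, 80, 89, 96, 116, 153, 153, 155, 155, 154, 149, 
[... 1712 characters left out ...]
7]
198 [157, 157, 157, 156, 144, 157, 158, 157, 157, 157, 158, 157, 124, 156, 157, 157, 157]
200 [157, 157, 157, 156, 127, 144, 157, 157, 157, 157, 156, 87, 144, 157, 157, 157, 156]
202 [157, 157, 157, 156, 156, 88, 88, 108, 125, 92, 77, 77, 146, 157, 156, 157, 157]
204 [157, 157, 157, 156, 156, 102, 86, 83, 82, 84, 86, 96, 146, 156, 156, 156, 157]
206 [156, 156, 156, 157, 156, 111, 103, 111, 112, 111, 109, 104, 145, 156, 156, 133, 97]
208 [157, 157, 157, 157, 157, 116, 109, 112, 112, 111, 108, 107, 100, 111, 93, 90, 89]
210 [157, 157, 157, 157, 157, 124, 109, 112, 113, 112, 110, 101, 100, 102, 89, 89, 88]
212 [157, 157, 157, 156, 118, 117, 108, 111, 113, 113, 104, 97, 117, 109, 103, 90, 89]
```

Both cameras agree on a remaining lean of ~2.5° toward −y. I'll go back, grip lightly where the stopper is, shift it ~5 mm to +y, release and re-measure.

Emit:
carry_out:
  plan:
    - {"slide":[3,-2.7,0],"spin":0}
    - {"slide":[6,-5.4,0],"spin":0}
    - {"slide":[9,-8.1,0],"spin":0}
    - {"slide":[12,-10.7,0],"spin":0}
    - {"slide":[15,-13.3,0],"spin":0}
    - {"slide":[18,-15.8,0],"spin":0}
    - {"slide":[21,-18.3,0],"spin":0}
    - {"slide":[24,-20.8,1],"spin":0}
    - {"slide":[26,-22.3,3],"spin":0}
    - {"slide":[26.4,-22.6,5],"spin":0}

```text
t: 30.93
ee_pos: [0.5821, -0.013, 0.3066]
eef_rot: [-3.139, -0.007, -0.002]
contact_force: [-0.1, 0.1, 0.1]
gripper_width: 0.0751
grasp_force: 0.0
```

Emit:
carry_out:
  plan:
    - {"slide":[0,0,0],"spin":0}
    - {"slide":[0,0,0],"spin":0}
    - {"slide":[0,0,0],"spin":0}

```text
t: 31.18
ee_pos: [0.5785, -0.018, 0.3094]
eef_rot: [3.141, -0.002, 0.0]
contact_force: [0.8, -0.0, -0.7]
gripper_width: 0.075
grasp_force: 0.0
```

```bash
python3 -c "
from h import *
goto([.575,-.019,.218],0)"; python3 st.py
```

```text
slide [-0.35  0.1   9.14] spin -0.001 yaw now -0.001 q6 1.42 pos [ 0.5785 -0.018   0.3094] tilt [ 0. -0. -1.] t 31.1833
[ 303  236   41   38 1341] [321.32140194 255.48023863]
((0.5774253010749817, -0.02101290039718151), 0.01741950400173664) [ 0.57810692 -0.0208752   0.242     ]
```

Emit:
carry_out:
  plan:
    - {"slide":[-0.3,0.15,2],"spin":0}
    - {"slide":[-0.3,0.15,4.5],"spin":0}
    - {"slide":[-0.3,0.15,7],"spin":0}
    - {"slide":[-0.3,0.15,8.5],"spin":0}
    - {"slide":[-0.3,0.15,9.1],"spin":0}
    - {"slide":[-0.3,0.15,9.1],"spin":0}
    - {"slide":[-0.3,0.15,9.1],"spin":0}

```text
t: 31.82
ee_pos: [0.5764, -0.0208, 0.2193]
eef_rot: [3.141, -0.005, 0.004]
contact_force: [0.8, 0.5, 1.0]
gripper_width: 0.0754
grasp_force: 0.0
```

Emit:
carry_out:
  plan:
    - {"slide":[0,0,0],"spin":0}
    - {"slide":[0,0,0],"spin":0}
    - {"slide":[0,0,0],"spin":0}
    - {"slide":[0,0,0],"spin":0}
    - {"slide":[0,0,0],"spin":0}
    - {"slide":[0,0,0],"spin":0}
  gripper: 0.35
  newtons: 4

```text
t: 32.32
ee_pos: [0.5759, -0.0201, 0.2178]
eef_rot: [-3.141, 0.003, -0.001]
contact_force: [0.7, -0.1, -0.0]
gripper_width: 0.0385
grasp_force: 0.2
```

Emit:
carry_out:
  plan:
    - {"slide":[0,-0.1,0],"spin":0}
    - {"slide":[0,-0.2,0],"spin":0}
    - {"slide":[0,-0.3,0],"spin":0}
    - {"slide":[0,-0.4,0],"spin":0}
    - {"slide":[0,-0.5,0],"spin":0}
    - {"slide":[0,-0.6,0],"spin":0}
    - {"slide":[0,-0.6,0],"spin":0}

```text
t: 32.9
ee_pos: [0.576, -0.0143, 0.218]
eef_rot: [3.141, -0.003, 0.001]
contact_force: [-0.0, -1.1, 3.2]
gripper_width: 0.038
grasp_force: 4.0
```

Emit:
carry_out:
  plan:
    - {"slide":[0,0,0],"spin":0}
    - {"slide":[0,0,0],"spin":0}
    - {"slide":[0,0,0],"spin":0}
  gripper: 0.5

```text
t: 33.15
ee_pos: [0.5755, -0.0137, 0.2172]
eef_rot: [-3.141, 0.003, 0.001]
contact_force: [-0.4, -1.4, 0.2]
gripper_width: 0.0465
grasp_force: 0.0
```

Emit:
carry_out:
  plan:
    - {"slide":[0,0,0],"spin":0}
    - {"slide":[0,0,0],"spin":0}
    - {"slide":[0,0,-1],"spin":0}
    - {"slide":[0,0,-2.5],"spin":0}
    - {"slide":[0,0,-5],"spin":0}
    - {"slide":[0,0,-8],"spin":0}
    - {"slide":[0,0,-9],"spin":0}
    - {"slide":[0,0,-9],"spin":0}
    - {"slide":[0,0,-9],"spin":0}
    - {"slide":[0,0,-9],"spin":0}
  gripper: 0.8

```text
t: 33.98
ee_pos: [0.5749, -0.0141, 0.306]
eef_rot: [-3.141, 0.003, 0.004]
contact_force: [1.0, -0.0, -0.9]
gripper_width: 0.0749
grasp_force: 0.0
```

```bash
python3 -c "
from r import *
rings('wrist',.108);goto([.574,-.0145,.3],0)"|grep '(2[67][0-9],\|slide'; sed -i 's/142,152/138,160/' st.py; python3 st.py; python3 - <<'E'
from h import *
d=env.get_image('wrist');cv2.imwrite('pics/w10.png',d['color'])
g=cv2.medianBlur(cv2.cvtColor(d['color'],cv2.COLOR_BGR2GRAY),5); print(g[250,290:366:3].tolist())
E
```

```text
wrist (269, 168, 100, 91) ((0.5742735862731934, -0.0148355383425951), 0.0528973788022995)
slide [-0.08  0.04  0.57] spin -0.002 yaw now -0.002 q6 1.43 pos [ 0.5748 -0.0141  0.3057] tilt [-0.003  0.    -1.   ] t 34.0333
[ 305  221   54   52 2027] [330.48297977 250.20078934]
((0.5816938877105713, -0.023220529779791832), 0.02497790940105915) [ 0.57904154 -0.02316307  0.242     ]
[130, 130, 128, 196, 196, 146, 146, 147, 146, 146, 146, 146, 146, 145, 145, 145, 145, 145, 145, 145, 136, 138, 161, 180, 180, 180]
```

```bash
python3 - <<'E'
from h import *
d=env.get_image('wrist'); now=env.get_state()['ee_pos']
def shifted(p):
    T=np.array(d['camera_from_world']).copy(); T[:3,3]=T[:3,3]-T[:3,:3]@(np.array(p)-now); e=dict(d); e['camera_from_world']=T; return e
def fit(P):
    A=np.c_[2*P,np.ones(len(P))];c=np.linalg.lstsq(A,(P**2).sum(1),rcond=None)[0];return c[:2].round(4),np.sqrt(c[2]+c[:2]@c[:2]).round(4)
def edges(img,e,c,z,r0,r1,n=120):
    # strongest radial gradient around predicted circle
    g=cv2.GaussianBlur(cv2.cvtColor(img,cv2.COLOR_BGR2GRAY),(0,0),1.2).astype(float)
    T=e['camera_from_world']; f=240/np.tan(np.radians(e['fov_y']/2)); out=[]
    for a in np.linspace(0,2*np.pi,n,endpoint=False):
        rr=np.linspace(r0,r1,80); p=np.c_[c[0]+rr*np.cos(a),c[1]+rr*np.sin(a),np.full(80,z)]
        q=p@T[:3,:3].T+T[:3,3]; h=np.hypot(q[:,0],q[:,1]); k=f*np.arctan2(h,q[:,2])/h
        m=np.c_[q[:,0]*k+e['cx'],q[:,1]*k+e['cy']].astype(np.float32)
        v=cv2.remap(g.astype(np.float32),m[:,0],m[:,1],cv2.INTER_LINEAR)[:,0] if m.shape[0] else 0
        dv=np.abs(np.gradient(v)); i=dv.argmax()
        if m[i,1]<300 and dv[i]>1.5: out.append(p[i,:2])
    P=np.array(out)
    for _ in range(6):
        c2,R=fit(P); res=abs(np.hypot(*(P-c2).T)-R); P=P[res<=max(np.percentile(res,80),.0008)]
    return fit(P),len(P)
w7=cv2.imread('pics/w7.png'); e7=shifted([.6446,-.2582,.3109])
print('mantle',edges(w7,e7,(.6475,-.262),.09,.068,.083)); print('stop0',edges(w7,e7,(.6475,-.262),.215,.012,.024))
print('ring',edges(d['color'],d,(.574,-.0147),.108,.046,.06)); print('stop1',edges(d['color'],d,(.576,-.0195),.242,.012,.024))
for n in('top','scene'): e=env.get_image(n); print(n,proj(e,np.array([.574,-.0147,.242])),proj(e,np.array([.574,-.0147,.085])))
E
```

```text
mantle ((array([ 0.6471, -0.2622]), np.float64(0.0744)), 85)
stop0 ((array([ 0.6463, -0.2622]), np.float64(0.0186)), 58)
ring ((array([ 0.5745, -0.0143]), np.float64(0.0532)), 53)
stop1 ((array([ 0.5739, -0.0194]), np.float64(0.0192)), 72)
top (np.float64(382.0576505103169), np.float64(232.69725929041303)) (np.float64(377.0712201338894), np.float64(237.79439331654237))
scene (np.float64(285.2789873342075), np.float64(196.33806678272146)) (np.float64(288.0204451132197), np.float64(237.42347533293398))
```

The control measurement (mantle and flask both −.2622) shows the wrist view is sound, so the ~2.7° lean is real. Clamping resists the rotation, so I'll push the stopper gently with one open finger instead.

Emit:
carry_out:
  plan:
    - {"slide":[0,0,2],"spin":0}
    - {"slide":[0,0,4.5],"spin":0}
    - {"slide":[0,0,7],"spin":0}
    - {"slide":[0,0,8.3],"spin":0}
    - {"slide":[0,0,8.7],"spin":0}
    - {"slide":[0,-0.4,8.7],"spin":0}
    - {"slide":[0,-0.8,8.7],"spin":0}
    - {"slide":[0,-1.1,8.7],"spin":0}
    - {"slide":[0,-1.1,8.7],"spin":0}

```text
t: 35.03
ee_pos: [0.5766, -0.0025, 0.222]
eef_rot: [-3.142, 0.002, -0.004]
contact_force: [-0.2, -0.3, -0.1]
gripper_width: 0.0751
grasp_force: 0.0
```

```bash
python3 -c "
from h import *
goto([.575,.0045,.218],0);print(env.get_state()['gripper_width'])"
```

```text
slide [-0.16 -0.7   0.4 ] spin -0.001 yaw now -0.001 q6 1.45 pos [ 0.5766 -0.0025  0.222 ] tilt [ 0.003  0.    -1.   ] t 35.0333
0.07511646536304609
```

Emit:
carry_out:
  plan:
    - {"slide":[0,-0.1,0],"spin":0}
    - {"slide":[0,-0.2,0],"spin":0}
    - {"slide":[0,-0.3,0],"spin":0}
    - {"slide":[0,-0.4,0],"spin":0}
    - {"slide":[0,-0.5,0],"spin":0}
    - {"slide":[0,-0.6,0],"spin":0}
    - {"slide":[0,-0.7,0],"spin":0}
    - {"slide":[0,-0.7,0],"spin":0}

```text
t: 35.7
ee_pos: [0.5759, 0.0038, 0.2207]
eef_rot: [3.141, -0.003, 0.0]
contact_force: [0.4, -0.5, 0.3]
gripper_width: 0.0753
grasp_force: 0.2
```

Emit:
carry_out:
  plan:
    - {"slide":[0,0.1,0],"spin":0}
    - {"slide":[0,0.3,0],"spin":0}
    - {"slide":[0,0.7,0],"spin":0}
    - {"slide":[0,1.2,0],"spin":0}
    - {"slide":[0,1.8,-2],"spin":0}
    - {"slide":[0,1.8,-5],"spin":0}
    - {"slide":[0,1.8,-8],"spin":0}
    - {"slide":[0,1.8,-8.7],"spin":0}
    - {"slide":[0,1.8,-8.7],"spin":0}
    - {"slide":[0,1.8,-8.7],"spin":0}

```text
t: 36.53
ee_pos: [0.5755, -0.0145, 0.3071]
eef_rot: [3.142, -0.004, -0.001]
contact_force: [-0.2, 0.5, -0.5]
gripper_width: 0.075
grasp_force: 0.0
```

```bash
cat > e.py <<'E'
from h import *
d=env.get_image('wrist'); cv2.imwrite('pics/wl.png',d['color']); goto([.575,-.014,.3],0)
def fit(P):
    A=np.c_[2*P,np.ones(len(P))];c=np.linalg.lstsq(A,(P**2).sum(1),rcond=None)[0];return c[:2].round(4),np.sqrt(c[2]+c[:2]@c[:2]).round(4)
def edges(img,e,c,z,r0,r1,n=120):
    g=cv2.GaussianBlur(cv2.cvtColor(img,cv2.COLOR_BGR2GRAY),(0,0),1.2).astype(np.float32)
    T=np.array(e['camera_from_world']); f=240/np.tan(np.radians(e['fov_y']/2)); out=[]
    for a in np.linspace(0,2*np.pi,n,endpoint=False):
        rr=np.linspace(r0,r1,80); p=np.c_[c[0]+rr*np.cos(a),c[1]+rr*np.sin(a),np.full(80,z)]
        q=p@T[:3,:3].T+T[:3,3]; h=np.hypot(q[:,0],q[:,1]); k=f*np.arctan2(h,q[:,2])/h
        m=np.c_[q[:,0]*k+e['cx'],q[:,1]*k+e['cy']].astype(np.float32)
        v=cv2.remap(g,m[:,0],m[:,1],cv2.INTER_LINEAR)[:,0]; dv=np.abs(np.gradient(v)); i=dv.argmax()
        if m[i,1]<300 and dv[i]>1.5: out.append(p[i,:2])
    P=np.array(out)
    for _ in range(6):
        c2,R=fit(P); res=abs(np.hypot(*(P-c2).T)-R); P=P[res<=max(np.percentile(res,80),.0008)]
    return fit(P),len(P)
print('ring',edges(d['color'],d,(.574,-.0147),.108,.046,.06))
for c in((.575,-.019),(.575,-.014)): print('stop',edges(d['color'],d,c,.242,.012,.025))
E
python3 e.py
```

```text
slide [-0.   -0.03  0.61] spin -0.002 yaw now -0.002 q6 1.43 pos [ 0.575  -0.0143  0.3061] tilt [-0.002  0.    -1.   ] t 36.5833
ring ((array([ 0.5744, -0.0141]), np.float64(0.0532)), 47)
stop ((array([ 0.5735, -0.0191]), np.float64(0.0193)), 64)
stop ((array([ 0.5736, -0.0187]), np.float64(0.0189)), 67)
```

The push was undone on release. I'll try one push a few mm beyond upright.

Emit:
carry_out:
  plan:
    - {"slide":[0,0,2.5],"spin":0}
    - {"slide":[0,0,5],"spin":0}
    - {"slide":[0,0,7.5],"spin":0}
    - {"slide":[0,0,8.7],"spin":0}
    - {"slide":[0,-0.6,8.7],"spin":0}
    - {"slide":[0,-1.1,8.7],"spin":0}
    - {"slide":[0,-1.4,8.7],"spin":0}
    - {"slide":[0,-1.6,8.7],"spin":0}
    - {"slide":[0,-1.8,8.7],"spin":0}
    - {"slide":[0,-1.9,8.7],"spin":0}

```text
t: 37.42
ee_pos: [0.5763, 0.0049, 0.2216]
eef_rot: [3.141, -0.003, 0.003]
contact_force: [0.2, -1.2, -0.2]
gripper_width: 0.0754
grasp_force: 0.2
```

Emit:
carry_out:
  plan:
    - {"slide":[0,-0.1,0],"spin":0}
    - {"slide":[0,-0.2,0],"spin":0}
    - {"slide":[0,-0.3,0],"spin":0}
    - {"slide":[0,-0.4,0],"spin":0}
    - {"slide":[0,-0.4,0],"spin":0}
    - {"slide":[0,-0.4,0],"spin":0}

```text
t: 37.92
ee_pos: [0.5758, 0.0087, 0.2206]
eef_rot: [3.141, -0.004, 0.0]
contact_force: [1.0, -0.4, 0.5]
gripper_width: 0.0752
grasp_force: 0.2
```

```bash
python3 e.py | tail -2; python3 -c "
from h import *
s=env.get_state();print(s['ee_pos'],s['contact_force'],s['wrist_torque'])"
```

```text
stop ((array([ 0.5614, -0.0202]), np.float64(0.0339)), 21)
stop ((array([ 0.5775, -0.011 ]), np.float64(0.0168)), 27)
[0.57582314 0.0086934  0.22058442] [-0.3068944  -0.62345567  1.13244967] [-0.12430049  0.02205468 -0.00268425]
```

Emit:
carry_out:
  plan:
    - {"slide":[0,0.1,0],"spin":0}
    - {"slide":[0,0.2,0],"spin":0}
    - {"slide":[0,0.3,0],"spin":0}
    - {"slide":[0,0.5,0],"spin":0}
    - {"slide":[0,1.2,0],"spin":0}
    - {"slide":[0,2.3,-2],"spin":0}
    - {"slide":[0,2.3,-5],"spin":0}
    - {"slide":[0,2.3,-8.7],"spin":0}
    - {"slide":[0,2.3,-8.7],"spin":0}
    - {"slide":[0,2.3,-8.7],"spin":0}

```text
t: 38.8
ee_pos: [0.577, -0.015, 0.31]
eef_rot: [3.141, -0.004, 0.008]
contact_force: [-0.7, -0.1, 0.1]
gripper_width: 0.0752
grasp_force: 0.0
```

```bash
python3 e.py
```

```text
slide [-0.09 -0.07  0.8 ] spin -0.003 yaw now -0.003 q6 1.43 pos [ 0.5759 -0.0147  0.308 ] tilt [ 0.001 -0.    -1.   ] t 38.85
ring ((array([ 0.5737, -0.0132]), np.float64(0.054)), 45)
stop ((array([ 0.5738, -0.0154]), np.float64(0.0202)), 42)
stop ((array([ 0.5728, -0.0135]), np.float64(0.0193)), 55)
```

The flask is now upright to within ~1°. Retreat, do a last check, and hand in.

Emit:
carry_out:
  plan:
    - {"slide":[0,0,-2],"spin":0}
    - {"slide":[0,0,-3],"spin":0}
    - {"slide":[0,0,-3],"spin":0}
    - {"slide":[0,0,-3],"spin":0}
    - {"slide":[0,0,-3],"spin":0}
    - {"slide":[0,0,-3],"spin":0}
    - {"slide":[0,0,-3],"spin":0}

```text
t: 39.43
ee_pos: [0.5754, -0.0142, 0.3366]
eef_rot: [-3.141, 0.003, 0.003]
contact_force: [-0.7, 0.6, 1.0]
gripper_width: 0.0754
grasp_force: 0.0
```

```bash
python3 e.py && python3 -c "
from rig import env
print(env.get_state()['t']); print(env.hand_in())"
```

```text
slide [-0.04 -0.02  3.68] spin -0.002 yaw now -0.002 q6 1.43 pos [ 0.5755 -0.0142  0.3368] tilt [-0.001  0.    -1.   ] t 39.4833
ring ((array([ 0.5744, -0.0138]), np.float64(0.0535)), 47)
stop ((array([ 0.5718, -0.0151]), np.float64(0.0208)), 42)
stop ((array([ 0.5715, -0.0143]), np.float64(0.0206)), 56)
39.4833
the job is handed in; nothing more can be done
None
```

Handed in at 39.5 s: the jug stands on the bench beside the balance, the larger cork ring lies on the pan about 1 mm off centre, and the flask stands in it within about 2° of upright after I nudged out an initial 3° lean; no verdict came back.

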